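# Unclamp the crucible and hang all crucibles to dry

## Task

Flip the toggle clamp on the holding fixture over centre so that it stays open, and only then take the crucible out of its nest. Turn this crucible and every other washed crucible lying on the bench upside down onto the drying rack, each over a peg of its own with its mouth down flat on the rack plate. Also flip the emptied clamp fully shut again, and do not disturb the other things on the bench.

Things in the scene. Friction and masses are not known exactly. Their poses are not given: they have to be found in the camera images.
- clamp (a joint): toggle clamp handle angle (rad): 0 = closed, handle upright and clamp arm lying over the crucible; 1.6 = fully open, handle lying down away from the nest, arm upright. An over-centre spring holds it shut below 0.7 and throws it open past 0.7; about 5 N at the handle's top starts it. Pushing the upright arm down to the nest, 50 mm from its hinge, shuts it (about 11 N). The arm turns with it
- clamp_grip (a point): point inside the black round handle grip of the clamp, 90 mm from the pivot; the grip is 24 mm in diameter and covers 40 to 115 mm from the pivot, the handle ends there. When closed the handle stands upright and this point is 165 mm above the bench
- clamp_pivot (a point): fixed pivot of the clamp handle, 75 mm above the bench, 105 mm from the nest along x. y axis: hinge; x axis: from nest to clamp, the way the handle's top swings to open. The closed arm lies back over the nest, top 95 mm above the bench; it is hinged 25 mm nest-side of this pivot, 88 mm above the bench, 80 mm long; open, it stands upright, up to 175 mm high
- nest (a point): middle of the fixture's nest, where the clamped crucible's centre sits, 45 mm above the bench (nest floor 20 mm); x axis towards the clamp. An end stop (38 mm above the bench) stands behind the closed end, two side lugs (40 mm) beside the last 13 mm at the mouth; between them both sides are free. The fixture plate, 230 x 110 mm, is fixed
- cru_clamped_center (a point): square alumina (white ceramic) crucible, an open-ended box 90 mm long, 50 x 50 mm outside, walls 5 mm, floor 6 mm (cavity 40 x 40 mm, 84 mm deep), about 0.25 kg. The point is its centre, half-way along and across; its x axis points out of the open mouth. This one lies on its side in the nest under the clamp, mouth towards the clamp, away from the robot. Always present
- cru_a_center (a point): square alumina (white ceramic) crucible, an open-ended box 90 mm long, 50 x 50 mm outside, walls 5 mm, floor 6 mm (cavity 40 x 40 mm, 84 mm deep), about 0.25 kg. The point is its centre, half-way along and across; its x axis points out of the open mouth. It lies loose on its side on the bench, mouth roughly away from the robot; it may be absent (None from the start)
- cru_b_center (a point): square alumina (white ceramic) crucible, an open-ended box 90 mm long, 50 x 50 mm outside, walls 5 mm, floor 6 mm (cavity 40 x 40 mm, 84 mm deep), about 0.25 kg. The point is its centre, half-way along and across; its x axis points out of the open mouth. It lies loose on its side on the bench, mouth roughly away from the robot; it may be absent (None from the start)
- cru_c_center (a point): square alumina (white ceramic) crucible, an open-ended box 90 mm long, 50 x 50 mm outside, walls 5 mm, floor 6 mm (cavity 40 x 40 mm, 84 mm deep), about 0.25 kg. The point is its centre, half-way along and across; its x axis points out of the open mouth. It lies loose on its side on the bench, mouth roughly away from the robot; it may be absent (None from the start)
- peg0 (a point): tip of a white upright drying peg, 16 mm diameter and 55 mm tall, standing on the steel rack plate whose top is 10 mm above the bench (the tip is 65 mm above the bench). The four pegs stand in a row 90 mm apart; the rack (80 x 340 mm) is fixed. Any crucible may go on any free peg; a crucible standing mouth down on the plate has its centre 55 mm above the bench
- peg1 (a point): tip of a white upright drying peg, 16 mm diameter and 55 mm tall, standing on the steel rack plate whose top is 10 mm above the bench (the tip is 65 mm above the bench). The four pegs stand in a row 90 mm apart; the rack (80 x 340 mm) is fixed. Any crucible may go on any free peg; a crucible standing mouth down on the plate has its centre 55 mm above the bench
- peg2 (a point): tip of a white upright drying peg, 16 mm diameter and 55 mm tall, standing on the steel rack plate whose top is 10 mm above the bench (the tip is 65 mm above the bench). The four pegs stand in a row 90 mm apart; the rack (80 x 340 mm) is fixed. Any crucible may go on any free peg; a crucible standing mouth down on the plate has its centre 55 mm above the bench
- peg3 (a point): tip of a white upright drying peg, 16 mm diameter and 55 mm tall, standing on the steel rack plate whose top is 10 mm above the bench (the tip is 65 mm above the bench). The four pegs stand in a row 90 mm apart; the rack (80 x 340 mm) is fixed. Any crucible may go on any free peg; a crucible standing mouth down on the plate has its centre 55 mm above the bench
- reagent_jar: bystander: brown glass jar, 56 mm diameter, 90 mm tall, origin at its foot; leave alone
- furnace_fork: bystander: steel furnace fork with wooden handle lying on the bench, 350 mm long along its x axis, up to 60 mm wide, 24 mm high, origin at mid-length under it; leave alone
- lid_stack: bystander: round white ceramic lid with knob, 76 mm diameter, 32 mm high, origin under its centre; leave alone
Not all that is in view belongs to the job. Leave any purple or red look-alike of the part that bears cru_a_center alone.

How it is judged:
On the way, in this order (a step that is already met when the one before it is completed fails the run):
1. the clamp is flipped open with the crucible still in its nest (value of joint clamp above 1.3 rad and distance between cru_clamped_center and nest below 0.02 m), for 0.2 s.
2. the clamped crucible is taken out of the nest (distance between cru_clamped_center and nest above 0.08 m), for 0.2 s.
At the end, for the whole second after the job is handed in: The empty clamp is shut again (joint below 0.15 rad) and every crucible present is at rest mouth down over a peg: centre within 25 mm of the peg's axis, 45 to 65 mm above the bench, its axis within 0.14 rad of vertical (value of joint clamp below 0.15 rad and (horizontal distance between cru_clamped_center and peg0 below 0.025 m or horizontal distance between cru_clamped_center and peg1 below 0.025 m or horizontal distance between cru_clamped_center and peg2 below 0.025 m or horizontal distance between cru_clamped_center and peg3 below 0.025 m) and height (world z) of cru_clamped_center between 0.045 and 0.065 m and angle between each of cru_clamped_center, cru_a_center, cru_b_center, cru_c_center's own x axis and vertical above 3 rad and linear speed of each of cru_clamped, cru_a, cru_b, cru_c below 0.02 m/s and (horizontal distance between cru_a_center and peg0 below 0.025 m or horizontal distance between cru_a_center and peg1 below 0.025 m or horizontal distance between cru_a_center and peg2 below 0.025 m or horizontal distance between cru_a_center and peg3 below 0.025 m) and height (world z) of cru_a_center between 0.045 and 0.065 m and (horizontal distance between cru_b_center and peg0 below 0.025 m or horizontal distance between cru_b_center and peg1 below 0.025 m or horizontal distance between cru_b_center and peg2 below 0.025 m or horizontal distance between cru_b_center and peg3 below 0.025 m) and height (world z) of cru_b_center between 0.045 and 0.065 m and (horizontal distance between cru_c_center and peg0 below 0.025 m or horizontal distance between cru_c_center and peg1 below 0.025 m or horizontal distance between cru_c_center and peg2 below 0.025 m or horizontal distance between cru_c_center and peg3 below 0.025 m) and height (world z) of cru_c_center between 0.045 and 0.065 m); the robot touches nothing.
It fails at once if the reagent jar is moved more than 30 mm (distance of reagent_jar from where it was at the start of the episode above 0.03 m).
It fails at once if the furnace fork is moved more than 30 mm (distance of furnace_fork from where it was at the start of the episode above 0.03 m).
It fails at once if the ceramic lid is moved more than 30 mm (distance of lid_stack from where it was at the start of the episode above 0.03 m).
Of cru_a, cru_b, cru_c only 2 to 3 are there at a start; the rules pass over those that are not, and their reading is None.
At some moment in a run one of cru_a, cru_b, cru_c may be knocked a few centimetres aside while the robot is not near it.
It also fails if it takes over 210 s, if anything falls off the work surface, if the arm or the gripper's body presses on something with over 40 N, if the wrist force passes 120 N, or if a joint passes its speed limit or range.

## Robot

A 7-joint arm with a two-finger parallel gripper is mounted at the origin on the work surface. World frame = base frame: x ahead of the robot, y to its left, z up, the work surface at z = 0. Lengths are in m, angles in rad, forces in N, time in s.
With the tool pointing down it reaches from about 0.4 to 0.85 m from the base axis. Payload 10.4 kg.
Tool frame: the origin (TCP) lies midway between the tips of the shut fingers; the grasp point (between the pads) lies 19 mm behind it; z points along the fingers, y is the line along which they close (so a half turn about z gives the same grasp; the last joint's range is limited). The gripper opens to 85 mm and grips with 20 to 120 N. Pads are 22 mm wide; open, the fingers measure 114 mm over their backs; the gripper's body (76 mm by 85 mm) begins 54 mm behind the grasp point. The pads swing forward as they close: fully open they stand 13 mm farther back than shut.
Start: joints at [1.178, 0.332, -0.065, 1.46, 0.022, 1.35, -0.088], TCP at [0.226, -0.583, 0.2] pointing down, gripper open.
Joint ranges: [-2.6, 2.6], [-0.5, 2.12], [-1.47, 1.34], [0.16, 2.42], [-1.27, 4.41], [0.06, 2.06], [-2.6, 2.6]. Speed limits (rad/s): [2.22, 2.22, 2.79, 2.79, 3.14, 3.14, 3.14].

## Interface

Orientations are given as a unit quaternion [x, y, z, w].
In Python, from workcell import monitor, eyes, manip gives the robot as it stands.
- The arm moves only by the tool send_rows, never from a script. Its arguments are lists of equal length, an entry for each row: "offset": the shift along the tool's x, y, z in mm, a list of three; "roll": the turn about the tool's z in rad. In form: {"offset": [[tx, ty, tz], ...], "roll": [roll, ...]}. A call has exactly 5 rows; each row is the pose to reach, as a shift and turn from the pose commanded when the call began, along the tool's axes at that moment; what a row does not reach only later rows make up. A row lasts 1/12 s, in which the tool goes at most 41.7 mm and 7.16 degrees, less where a joint would pass 70% of its speed; a pose out of reach is approached as far as the arm can. A call with a gripper value outside its range is refused whole. "jaw" is the opening, from 0 (shut) to 1 (fully open), set as the call begins (left out, the last holds). The fingers move at their own pace and stop on an object; "newtons" is the grip in N (left out, the last holds). Time passes only in rows, so rows that repeat a pose let the fingers close, or fill a call up. It gives the time, the measured TCP pose, the force and the opening at its end, in the units of the state.
- monitor.get_obs(): the state, without advancing time (a new reading comes with each control period).
- eyes.camera(name): name is "scene" or "top" or "wrist"; returns (picture, depth): 400x640x3 uint8, blue, green, red; 400x640 float32, m along the optical axis (not along the pixel's ray), 0 where there is no reading.
- eyes.camera_params(name): a dict with "fovy" (degrees; the focal length in pixels is half the picture's height over the tangent of half this angle, whatever the lens; pixels are square), "cx", "cy" (the principal point, pixels), "k1" (the pictures are not rectified: a ray, as slopes to the right and down, at radius r is drawn at 1 + k1 r^2 times it, then the intrinsics apply), "R" (3x3) and "t" (3): a world point X has camera coordinates R X + t. Camera axes: x right, y down, z forward; pixel columns grow to the right and rows downward; lengths in m; the calibration is good to about 2 mm. A picture is of the moment at which its call begins: read the wrist's pose just before it. camera_params takes no time and is no camera call; for the wrist camera it gives the pose at the moment of the call.
- manip.hand_in(): hands the job in, once; it reports no verdict.
The state is a dict: "clock": time; "joint_pos": joint angles; "joint_velocities": joint speeds; "tau": joint torques, N m; "position": TCP position; "ee_rot": TCP orientation; "ft_force": force on the tool from outside, world axes, zero at the start; "torque": the same for the moment, N m; "grip_width": opening from 0.0 (shut) to 1.0 (fully open).
Only numpy, scipy, OpenCV 4.12 (cv2) and the standard library are available. Lean on these libraries where they do the work, as an engineer would, in place of code of your own. Each camera call takes 0.05 s, during which the arm holds its last target. There are 200 camera calls.

## Working session

There is one attempt and no reset: what is moved stays moved. The work goes in short steps, Python scripts to look and compute and a tool call to move; the robot and the scene stay as the last step left them, time stands still between calls to the robot, and variables do not carry over. Pictures are saved under pics/ and viewed, on a budget of 14 in all, crops included, one or two more only if the job needs it, and the job is handed in when it is done.

Besides the shell and the picture viewer there is one more tool, called after ">>>" as name([rows], argument=value, ...), one row to a line, values as JSON. send_rows: Moves the arm, as the interface text tells. Its arguments: {"type":"object","properties":{"offset":{"type":"array"},"roll":{"type":"array"},"jaw":{"type":"number"},"newtons":{"type":"number"}},"required":["offset","roll"]}

```bash
ls; mkdir -p pics; cat > h.py <<'E'
import numpy as np, cv2
from workcell import monitor, eyes, manip
def cam(name, save=None):
    p=eyes.camera_params(name); im,d=eyes.camera(name)
    if save: cv2.imwrite(f'pics/{save}.png',im); np.savez(f'pics/{save}.npz',im=im,d=d,**{k:np.array(v) for k,v in p.items()})
    return im,d,p
def load(s):
    z=np.load(f'pics/{s}.npz'); return z['im'],z['d'],z
def rays(p,uv):
    uv=np.asarray(uv,float).reshape(-1,2); f=200/np.tan(np.radians(float(p['fovy']))/2)
    q=(uv-[float(p['cx']),float(p['cy'])])/f; s=q.copy(); k=float(p['k1'])
    for _ in range(20): s=q/(1+k*(s**2).sum(1,keepdims=True))
    return np.c_[s,np.ones(len(s))]
def atz(p,uv,z):
    r=rays(p,uv)@np.array(p['R']); c=-np.array(p['R']).T@np.array(p['t'])
    return c+r*((z-c[2])/r[:,2])[:,None]
def cloud(p,d):
    v,u=np.mgrid[:400,:640]; r=rays(p,np.c_[u.ravel(),v.ravel()])*d.reshape(-1,1)
    X=(r-np.array(p['t']))@np.array(p['R']); X[d.ravel()==0]=np.nan; return X.reshape(400,640,3)
def proj(p,X):
    c=np.atleast_2d(X)@np.array(p['R']).T+np.array(p['t']); s=c[:,:2]/c[:,2:]
    f=200/np.tan(np.radians(float(p['fovy']))/2)
    return s*(1+float(p['k1'])*(s**2).sum(1,keepdims=True))*f+[float(p['cx']),float(p['cy'])]
def st():
    o=monitor.get_obs(); return o
E
python3 - <<'E'
from h import *
for n in('top','scene'):
    im,d,p=cam(n,n+'0'); print(n,{k:np.round(v,3).tolist() for k,v in p.items()})
o=st(); print({k:np.round(v,3).tolist() for k,v in o.items()})
E
```

```text
pics
top {'fovy': 45.06, 'cx': 321.633, 'cy': 198.576, 'k1': -0.014, 'R': [[0.018, -1.0, -0.015], [-0.998, -0.017, -0.064], [0.064, 0.016, -0.998]], 't': [0.026, 0.55, 1.672]}
scene {'fovy': 51.878, 'cx': 324.074, 'cy': 201.852, 'k1': -0.019, 'R': [[-0.355, 0.935, 0.004], [0.615, 0.237, -0.752], [-0.704, -0.264, -0.659]], 't': [0.161, -0.261, 1.975]}
{'clock': 0.1, 'joint_pos': [1.178, 0.333, -0.065, 1.461, 0.022, 1.35, -0.089], 'joint_velocities': [0.001, -0.001, 0.0, -0.003, -0.0, 0.0, 0.0], 'tau': [0.0, -62.675, 0.049, -39.243, 0.016, 0.007, -0.0], 'position': [0.226, -0.582, 0.199], 'ee_rot': [0.983, 0.184, -0.0, -0.001], 'ft_force': [-0.188, 0.29, 0.304], 'torque': [0.012, -0.002, 0.065], 'grip_width': 0.998}
```

View pics/top0.png

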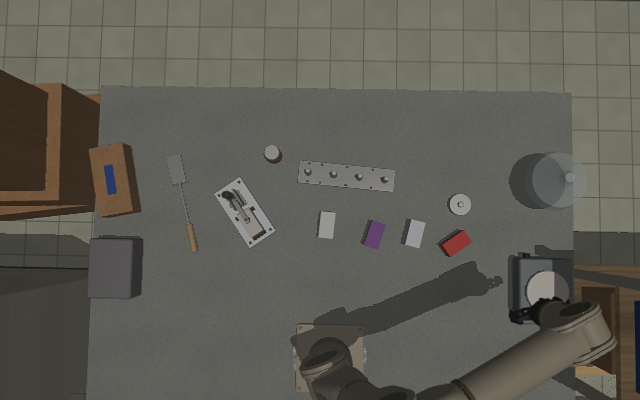

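View pics/scene0.png

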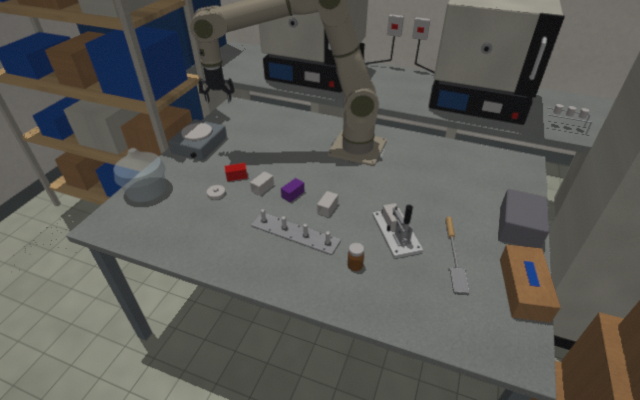

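```bash
python3 - <<'E'
from h import *
im,d,p=load('top0')
c=im[140:260,200:480]
a=cv2.resize(im[170:260,205:285],None,fx=5,fy=5,interpolation=cv2.INTER_CUBIC)
b=cv2.resize(im[155:255,290:440],None,fx=5,fy=5,interpolation=cv2.INTER_CUBIC)[:, :]
W=np.zeros((450+0,400+0,3),np.uint8)
cv2.imwrite('pics/c1.png',b); cv2.imwrite('pics/c2.png',a)
X=cloud(p,d)
def rect(sel,name):
    m=sel.astype(np.uint8); n,l,s,c=cv2.connectedComponentsWithStats(m)
    for i in range(1,n):
        if s[i,4]>60:
            P=X[l==i][:,:2].astype(np.float32); r=cv2.minAreaRect(P)
            print(name,s[i].tolist(),np.round(r[0],4),np.round(r[1],4),round(r[2],1),np.nanmedian(X[l==i][:,2]).round(4))
z=X[...,2]; roi=np.zeros(z.shape,bool); roi[140:260,150:480]=1
rect(roi&(z>.042)&(z<.06),'z50')
rect(roi&(z>.006)&(z<.014),'z10')
rect(roi&(z>.016)&(z<.028),'z20')
rect(roi&(z>.08)&(z<.2),'hi')
m=roi&(z>.02)&(z<.07)
for (u,v) in [(308,172),(333,174),(359,177),(384,180)]: print(u,v,X[v-2:v+3,u-2:u+3,2].round(3).max(), atz(p,[(u,v)],.065).round(4))
E
```

```text
z50 [318, 211, 17, 28, 377] [0.4588 0.0175] [0.0498 0.0898] 84.9 0.0512
z50 [405, 219, 21, 29, 393] [ 0.4343 -0.2849] [0.0519 0.0897] 76.1 0.0508
z50 [363, 220, 23, 30, 382] [ 0.4284 -0.1466] [0.0507 0.09  ] 71.4 0.051
z50 [442, 230, 30, 27, 397] [ 0.4034 -0.4274] [0.0513 0.0913] 35.4 0.0508
z10 [295, 160, 100, 34, 1379] [ 0.6309 -0.0445] [0.3537 0.0949] 85.9 0.0106
z10 [170, 168, 19, 18, 78] [0.6253 0.535 ] [0.0685 0.051 ] 44.2 0.0116
z20 [170, 154, 11, 31, 117] [0.6451 0.5563] [0.1076 0.0374] 4.0 0.0186
z20 [214, 177, 61, 71, 1078] [0.4984 0.3066] [0.2307 0.1109] 34.6 0.0218
z20 [449, 194, 22, 21, 311] [ 0.5386 -0.4453] [0.0739 0.0704] 89.7 0.0214
z20 [186, 217, 12, 35, 163] [0.4172 0.4934] [0.1243 0.0233] 13.5 0.0228
hi [264, 145, 15, 15, 173] [0.7003 0.2081] [0.0483 0.0468] 33.8 0.0904
hi [221, 189, 29, 35, 288] [0.5123 0.315 ] [0.1233 0.0422] 36.8 0.0976
308 172 0.071 [[0.6368 0.0835 0.065 ]]
333 174 0.073 [[ 0.6313 -0.0021  0.065 ]]
359 177 0.074 [[ 0.6225 -0.091   0.065 ]]
384 180 0.071 [[ 0.6136 -0.1763  0.065 ]]
```

View pics/c1.png

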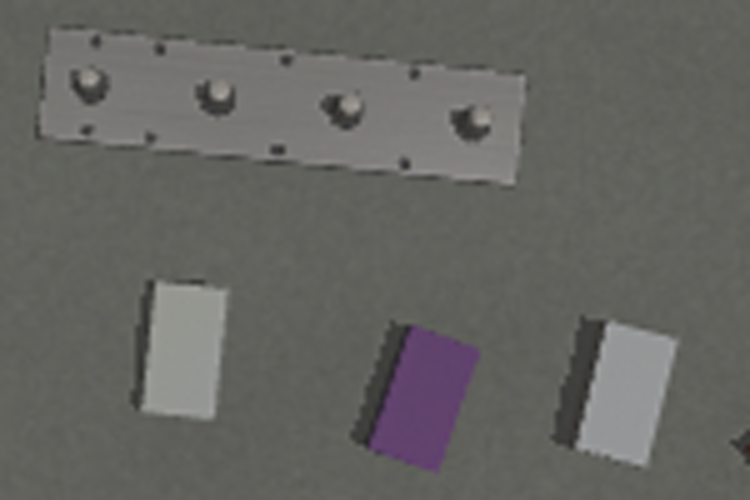

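View pics/c2.png

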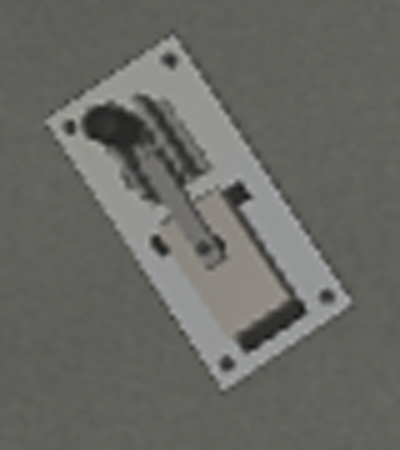

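```bash
python3 - <<'E'
from h import *
im,d,p=load('top0')
f=lambda L,o:(np.array(L)+.5)/5-.5+o
g=atz(p,f([(89,77),(220,90),(350,103),(481,117)],(290,155)),.065); print('pegs',g.round(4).tolist(),np.diff(g,axis=0).round(3))
n=atz(p,f([(165,230),(228,190),(300,295),(237,340)],(205,170)),.07); print('nest cru',n.round(4).tolist(),n.mean(0).round(4),np.linalg.norm(np.diff(n,axis=0),axis=1))
print('handle top',atz(p,f([(112,122)],(205,170)),.19).round(4))
pc=atz(p,f([(45,120),(176,34),(352,300),(222,388)],(205,170)),.02);print('plate',pc.round(4).tolist(),pc.mean(0).round(4),np.linalg.norm(np.diff(pc,axis=0),axis=1))
a=pc[1]-pc[2]; print(np.degrees(np.arctan2(a[1],a[0])))
X=cloud(p,d)
m=(X[...,2]>.062)&(X[...,2]<.078); m[:, :215]=0; m[:,285:]=0; m[:170]=0; m[262:]=0
r=cv2.minAreaRect(X[m][:,:2].astype(np.float32)); print(r)
# scene
im,d,p=load('scene0'); X=cloud(p,d); z=X[...,2]
for lo,hi,nm in((.042,.06,'z50'),(.06,.08,'z70'),(.08,.2,'hi')):
    m=((z>lo)&(z<hi)).astype(np.uint8); m[:160]=0;m[280:]=0;m[:,:220]=0;m[:,430:]=0
    k,l,s,c=cv2.connectedComponentsWithStats(m)
    for i in range(1,k):
        if s[i,4]>40: r=cv2.minAreaRect(X[l==i][:,:2].astype(np.float32)); print(nm,s[i],np.round(r[0],4),np.round(r[1],4),round(r[2],1),np.median(X[l==i][:,2]).round(4))
E
```

```text
pegs [[0.6437, 0.0857, 0.065], [0.6362, -0.0041, 0.065], [0.6287, -0.093, 0.065], [0.6206, -0.1824, 0.065]] [[-0.008 -0.09   0.   ]
 [-0.007 -0.089  0.   ]
 [-0.008 -0.089  0.   ]]
nest cru [[0.4834, 0.3199, 0.07], [0.5113, 0.2776, 0.07], [0.4409, 0.2267, 0.07], [0.4097, 0.2687, 0.07]] [0.4613 0.2732 0.07  ] [0.05064457 0.0868855  0.05234327]
handle top [[0.5479 0.3326 0.19  ]]
plate [[0.5605, 0.4164, 0.02], [0.6228, 0.3256, 0.02], [0.4381, 0.1969, 0.02], [0.3752, 0.2863, 0.02]] [0.4991 0.3063 0.02  ] [0.110063   0.22515155 0.10931318]
34.87299535610326
((0.49263209104537964, 0.302147775888443), (0.16659915447235107, 0.05076687037944794), 35.41202926635742)
z50 [225 162  22  12 181] [ 0.4063 -0.4269] [0.0639 0.0898] 35.3 0.0509
z50 [250 171  24  17 202] [ 0.4364 -0.2847] [0.0565 0.0963] 77.7 0.0503
z50 [281 178  24  17 213] [ 0.4305 -0.1472] [0.0564 0.0956] 71.9 0.0505
z50 [317 191  22  18 225] [0.4612 0.0173] [0.054  0.0982] 85.4 0.0514
z50 [383 207  10  20  42] [0.482  0.2576] [0.0982 0.0167] 37.5 0.0503
z50 [348 256  17   9  64] [0.7182 0.2153] [0.0246 0.0542] 20.6 0.0515
z70 [383 203  15  20 159] [0.4611 0.2783] [0.0952 0.0504] 34.8 0.0713
z70 [348 251  17   9  74] [0.7158 0.211 ] [0.0294 0.0537] 6.4 0.0669
hi [393 204  20  31 329] [0.5174 0.3151] [0.1283 0.0362] 36.6 0.0981
hi [349 242  15  14 158] [0.7016 0.2095] [0.05   0.0492] 61.2 0.0908
```

```bash
cat >> h.py <<'E'
def pose():
    o=st(); x,y,z,w=o['ee_rot']; yaw=np.degrees(np.arctan2(2*(x*y+w*z),1-2*(y*y+z*z)))
    return np.array(o['position'])*1000,yaw,o
def plan(wps):
    """wps: (x,y,z mm, yaw deg); prints leg offset in tool axes at the leg's start, roll, rows needed"""
    P,yw,o=pose(); print('t',round(o['clock'],2),'P',P.round(1),'yaw',round(yw,2),'F',np.round(o['ft_force'],1),'grip',round(o['grip_width'],3))
    for w in wps:
        D=np.array(w[:3])-P; c,s=np.cos(np.radians(yw)),np.sin(np.radians(yw))
        off=[c*D[0]+s*D[1], s*D[0]-c*D[1], -D[2]]; r=-np.radians((w[3]-yw+180)%360-180)
        print(w,'->',np.round(off,0),'roll',round(r,3),'rows',round(np.linalg.norm(D)/41.7,1),round(abs(np.degrees(r))/7.16,1))
        P,yw=np.array(w[:3],float),w[3]
E
python3 - <<'E'
from h import *
plan([(450,-200,270,21.2),(506,306,270,34.8),(506,306,145,34.8),(610,379,145,34.8),(610,379,270,34.8)])
E
```

```text
t 0.1 P [ 225.8 -582.4  199.3] yaw 21.19 F [-0.2  0.3  0.3] grip 0.998
(450, -200, 270, 21.2) -> [ 347. -275.  -71.] roll -0.0 rows 10.8 0.0
(506, 306, 270, 34.8) -> [ 235. -452.   -0.] roll -0.237 rows 12.2 1.9
(506, 306, 145, 34.8) -> [  0.   0. 125.] roll -0.0 rows 3.0 0.0
(610, 379, 145, 34.8) -> [127.  -1.  -0.] roll -0.0 rows 3.0 0.0
(610, 379, 270, 34.8) -> [   0.    0. -125.] roll -0.0 rows 3.0 0.0
```

>>> send_rows([
  [30,-20,-20],
  [60,-45,-24],
  [90,-70,-24],
  [116,-92,-24],
  [116,-92,-24],
], roll=[0,0,0,0,0], jaw=0)

```text
clock: 0.52
position: [0.3058, -0.4489, 0.2244]
ee_rot: [0.982, 0.188, 0.001, -0.001]
ft_force: [0.6, -0.3, 0.6]
grip_width: 0.298
```

>>> send_rows([
  [25,-20,-20],
  [50,-40,-47],
  [80,-64,-47],
  [110,-88,-47],
  [140,-110,-47],
], roll=[0,0,0,0,0])

```text
clock: 0.93
position: [0.3921, -0.3002, 0.2713]
ee_rot: [0.983, 0.184, 0.0, 0.0]
ft_force: [-0.6, -0.4, 0.6]
grip_width: 0.002
```

>>> send_rows([
  [30,-25,0],
  [60,-49,0],
  [91,-73,0],
  [91,-73,0],
  [91,-73,0],
], roll=[0,0,0,0,0])

```text
clock: 1.35
position: [0.4509, -0.1989, 0.2708]
ee_rot: [0.983, 0.186, -0.0, -0.0]
ft_force: [-0.1, -1.2, -0.0]
grip_width: -0.002
```

>>> send_rows([
  [16,-30,0],
  [32,-60,0],
  [48,-90,0],
  [63,-120,0],
  [78,-151,0],
], roll=[0,0,0,0,0])

```text
clock: 1.77
position: [0.4679, -0.0322, 0.2708]
ee_rot: [0.983, 0.182, -0.0, 0.0]
ft_force: [0.9, -0.3, 0.1]
grip_width: 0.001
```

>>> send_rows([
  [16,-30,0],
  [32,-60,0],
  [48,-90,0],
  [63,-120,0],
  [78,-151,0],
], roll=[0,0,0,0,0])

```text
clock: 2.18
position: [0.4867, 0.1366, 0.2709]
ee_rot: [0.983, 0.182, -0.0, 0.0]
ft_force: [1.2, 0.3, -0.3]
grip_width: -0.0
```

>>> send_rows([
  [20,-38,0],
  [40,-76,0],
  [60,-114,0],
  [79,-150,0],
  [79,-150,0],
], roll=[-0.06,-0.12,-0.18,-0.237,-0.237])

```text
clock: 2.6
position: [0.5041, 0.3115, 0.2693]
ee_rot: [0.953, 0.304, -0.001, -0.002]
ft_force: [-0.9, 0.8, -0.6]
grip_width: -0.004
```

```bash
python3 - <<'E'
from h import *
plan([(506,306,145,34.8),(610,379,145,34.8),(610,379,270,34.8)])
E
```

```text
t 2.6 P [504.1 311.5 269.3] yaw 35.34 F [-0.9  0.8 -0.6] grip -0.004
(506, 306, 145, 34.8) -> [ -2.   6. 124.] roll 0.009 rows 3.0 0.1
(610, 379, 145, 34.8) -> [127.  -1.  -0.] roll -0.0 rows 3.0 0.0
(610, 379, 270, 34.8) -> [   0.    0. -125.] roll -0.0 rows 3.0 0.0
```

>>> send_rows([
  [0,0,40],
  [0,0,80],
  [0,0,110],
  [0,0,125],
  [0,0,125],
], roll=[0,0,0,0,0])

```text
clock: 3.02
position: [0.505, 0.3021, 0.1416]
ee_rot: [0.955, 0.298, -0.003, 0.001]
ft_force: [-0.1, 0.4, 1.2]
grip_width: 0.001
```

>>> send_rows([
  [15,0,0],
  [30,0,0],
  [45,0,0],
  [60,0,0],
  [75,0,0],
], roll=[0,0,0,0,0])

```text
clock: 3.43
position: [0.5683, 0.3462, 0.1464]
ee_rot: [0.955, 0.298, -0.001, 0.001]
ft_force: [-4.3, -4.6, -1.0]
grip_width: 0.005
```

>>> send_rows([
  [15,0,0],
  [30,0,0],
  [45,0,0],
  [52,0,0],
  [52,0,0],
], roll=[0,0,0,0,0])

```text
clock: 3.85
position: [0.6115, 0.3777, 0.1464]
ee_rot: [0.955, 0.298, 0.0, -0.0]
ft_force: [-0.3, 0.7, -0.3]
grip_width: 0.002
```

>>> send_rows([
  [0,0,-40],
  [0,0,-80],
  [0,0,-120],
  [0,0,-125],
  [0,0,-125],
], roll=[0,0,0,0,0], jaw=1)

```text
clock: 4.27
position: [0.6107, 0.3782, 0.2758]
ee_rot: [0.954, 0.298, 0.003, -0.001]
ft_force: [0.1, -0.3, -0.2]
grip_width: 0.711
```

```bash
python3 - <<'E'
from h import *
im,d,p=cam('scene','s1'); X=cloud(p,d)
cv2.imwrite('pics/s1c.png',cv2.resize(im[150:290,340:480],None,fx=4,fy=4,interpolation=cv2.INTER_CUBIC))
plan([])
E
```

```text
t 4.32 P [610.3 377.7 273. ] yaw 34.74 F [ 0.7 -0.3 -1.2] grip 0.792
```

View pics/s1c.png

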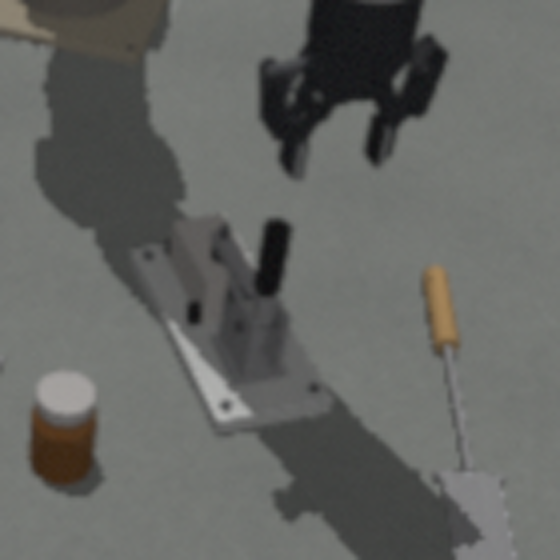

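```bash
python3 - <<'E'
from h import *
for s in('scene0','s1'):
    im,d,p=load(s); X=cloud(p,d).reshape(-1,3); B=im.reshape(-1,3).max(1)
    u=np.array([.821,.571]);v=np.array([-.571,.821]); q=X[:,:2]-[.547,.335]
    a,b=q@u,q@v; m=(abs(b)<.05)&(a>-.16)&(a<.14)&(X[:,2]>.075)&(X[:,2]<.22)
    k=m&(B<60); print(s,m.sum(),k.sum()); 
    for lo in np.arange(.08,.22,.02):
        w=m&(X[:,2]>=lo)&(X[:,2]<lo+.02); 
        if w.sum(): print(lo.round(2),w.sum(),'a',a[w].min().round(3),np.median(a[w]).round(3),a[w].max().round(3),'b',b[w].min().round(3),b[w].max().round(3))
E
```

```text
scene0 361 122
0.08 182 a -0.1 -0.023 0.027 b -0.017 0.02
0.1 27 a -0.088 0.009 0.028 b -0.016 0.013
0.12 28 a -0.003 0.012 0.017 b -0.008 0.012
0.14 29 a 0.003 0.012 0.018 b -0.009 0.008
0.16 29 a -0.002 0.012 0.016 b -0.008 0.008
0.18 34 a -0.004 0.007 0.017 b -0.007 0.011
s1 349 141
0.08 176 a -0.1 -0.021 0.027 b -0.017 0.02
0.1 28 a -0.095 0.004 0.012 b -0.005 0.013
0.12 27 a -0.004 0.012 0.017 b -0.008 0.013
0.14 30 a 0.003 0.013 0.017 b -0.01 0.007
0.16 27 a -0.003 0.012 0.019 b -0.009 0.01
0.18 36 a -0.006 0.007 0.016 b -0.008 0.012
```

```bash
python3 - <<'E'
from h import *
plan([(549,335,270,34.8),(549,335,146,34.8)])
E
```

```text
t 4.32 P [610.3 377.7 273. ] yaw 34.74 F [ 0.7 -0.3 -1.2] grip 0.792
(549, 335, 270, 34.8) -> [-75.   0.   3.] roll -0.001 rows 1.8 0.0
(549, 335, 146, 34.8) -> [  0.   0. 124.] roll -0.0 rows 3.0 0.0
```

>>> send_rows([
  [-30,-1,0],
  [-60,-2,0],
  [-75,-2,0],
  [-75,-2,0],
  [-75,-2,0],
], roll=[0,0,0,0,0], jaw=1)

```text
clock: 4.73
position: [0.5471, 0.3353, 0.2704]
ee_rot: [0.954, 0.298, -0.0, 0.001]
ft_force: [1.6, 0.7, 0.3]
grip_width: 1.003
```

>>> send_rows([
  [0,0,40],
  [0,0,80],
  [0,0,115],
  [0,0,125],
  [0,0,125],
], roll=[0,0,0,0,0])

```text
clock: 5.15
position: [0.5463, 0.3354, 0.1425]
ee_rot: [0.954, 0.299, -0.003, 0.001]
ft_force: [0.1, -0.5, 0.4]
grip_width: 0.999
```

>>> send_rows([
  [0,0,0],
  [0,0,0],
  [0,0,0],
  [0,0,0],
  [0,0,0],
], roll=[0,0,0,0,0], jaw=0, newtons=40)

```text
clock: 5.57
position: [0.5474, 0.3381, 0.1475]
ee_rot: [0.954, 0.299, 0.001, -0.001]
ft_force: [-14.1, 18.2, 13.0]
grip_width: 0.301
```

>>> send_rows([
  [0,0,0],
  [0,0,0],
  [0,0,0],
  [0,0,0],
  [0,0,0],
], roll=[0,0,0,0,0])

```text
clock: 5.98
position: [0.5463, 0.3397, 0.1479]
ee_rot: [0.954, 0.3, 0.001, -0.002]
ft_force: [-4.7, 6.2, 6.5]
grip_width: 0.252
```

>>> send_rows([
  [10,-2,0],
  [20,-3,2],
  [28,-3,5],
  [36,-3,8],
  [43,-3,11],
], roll=[0,0,0,0,0])

```text
clock: 6.4
position: [0.5832, 0.3658, 0.1391]
ee_rot: [0.954, 0.299, 0.003, -0.001]
ft_force: [1.1, -0.3, 20.7]
grip_width: 0.254
```

>>> send_rows([
  [7,0,5],
  [14,0,10],
  [22,0,17],
  [29,0,25],
  [33,0,30],
], roll=[0,0,0,0,0])

```text
clock: 6.82
position: [0.6083, 0.3824, 0.1032]
ee_rot: [0.954, 0.299, -0.001, 0.0]
ft_force: [0.0, -0.4, -0.6]
grip_width: -0.002
```

```bash
python3 - <<'E'
from h import *
im,d,p=cam('scene','s2'); 
cv2.imwrite('pics/s2c.png',cv2.resize(im[150:270,350:470],None,fx=4,fy=4,interpolation=cv2.INTER_CUBIC))
plan([])
E
```

```text
t 6.87 P [608.  382.4 102.1] yaw 34.78 F [-0.6 -0.3 -0.7] grip -0.001
```

View pics/s2c.png

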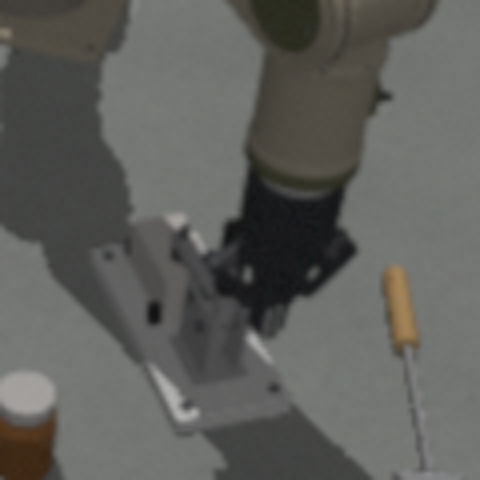

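>>> send_rows([
  [0,0,-40],
  [0,0,-80],
  [0,0,-120],
  [0,0,-165],
  [0,0,-165],
], roll=[0,0,0,0,0])

```text
clock: 7.28
position: [0.6091, 0.3842, 0.2788]
ee_rot: [0.954, 0.299, 0.005, -0.002]
ft_force: [-0.5, 0.6, 1.7]
grip_width: 0.0
```

```bash
cat >> h.py <<'E'
def clampcheck(s='tmp'):
    im,d,p=cam('scene',s); X=cloud(p,d).reshape(-1,3)
    u=np.array([.821,.571]);v=np.array([-.571,.821]); q=X[:,:2]-[.547,.335]
    a,b=q@u,q@v; m=(abs(b)<.05)&(a>-.16)&(a<.16)&(X[:,2]>.075)&(X[:,2]<.22)
    for lo in np.arange(.08,.22,.02):
        w=m&(X[:,2]>=lo)&(X[:,2]<lo+.02)
        if w.sum(): print(lo.round(2),w.sum(),'a',a[w].min().round(3),np.median(a[w]).round(3),a[w].max().round(3),'b',b[w].min().round(3),b[w].max().round(3))
E
python3 - <<'E'
from h import *
clampcheck('s3'); plan([])
E
```

```text
0.08 172 a -0.103 -0.021 0.026 b -0.019 0.019
0.1 30 a -0.09 0.005 0.026 b -0.004 0.014
0.12 31 a -0.001 0.013 0.019 b -0.008 0.011
0.14 25 a 0.003 0.013 0.016 b -0.008 0.008
0.16 31 a -0.003 0.014 0.018 b -0.009 0.008
0.18 36 a -0.005 0.008 0.018 b -0.008 0.012
t 7.33 P [608.9 384.  275.7] yaw 34.76 F [ 0.6  0.5 -0.1] grip -0.001
```

```bash
python3 - <<'E'
from h import *
print(np.round(st()['joint_pos'],2))
plan([(510,309,275,-55.2),(510,309,140,-55.2),(608,378,140,-55.2)])
E
```

```text
[-0.21  0.63 -0.78  1.    0.43  1.64 -1.8 ]
t 7.33 P [608.9 384.  275.7] yaw 34.76 F [ 0.6  0.5 -0.1] grip -0.001
(510, 309, 275, -55.2) -> [-124.    5.    1.] roll 1.57 rows 3.0 12.6
(510, 309, 140, -55.2) -> [  0.  -0. 135.] roll -0.0 rows 3.2 0.0
(608, 378, 140, -55.2) -> [  -1. -120.   -0.] roll -0.0 rows 2.9 0.0
```

>>> send_rows([
  [-30,1,0],
  [-60,2,0],
  [-90,4,0],
  [-124,5,0],
  [-124,5,0],
], roll=[0.12,0.24,0.36,0.48,0.6])

```text
clock: 7.75
position: [0.5047, 0.3044, 0.2686]
ee_rot: [1.0, 0.0, -0.001, 0.002]
ft_force: [0.8, 0.2, 0.0]
grip_width: 0.002
```

>>> send_rows([
  [0,0,0],
  [0,0,0],
  [0,0,0],
  [0,0,0],
  [0,0,0],
], roll=[0.12,0.24,0.36,0.48,0.6])

```text
clock: 8.17
position: [0.5078, 0.306, 0.26]
ee_rot: [0.984, -0.176, -0.006, 0.011]
ft_force: [0.1, 0.1, -1.5]
grip_width: 0.001
```

>>> send_rows([
  [0,0,0],
  [0,0,0],
  [0,0,0],
  [0,0,0],
  [0,0,0],
], roll=[0.12,0.24,0.37,0.37,0.37])

```text
clock: 8.58
position: [0.5074, 0.3035, 0.2472]
ee_rot: [0.964, -0.264, -0.017, 0.024]
ft_force: [0.6, 0.7, -1.1]
grip_width: 0.005
```

```bash
python3 - <<'E'
from h import *
print(np.round(st()['joint_pos'],2))
plan([(510,309,140,-55.2),(608,378,140,-55.2)])
E
```

```text
[-1.07  0.31  0.58  1.45 -0.16  1.49 -2.6 ]
t 8.58 P [507.4 303.5 247.2] yaw -30.7 F [ 0.6  0.7 -1.1] grip 0.005
(510, 309, 140, -55.2) -> [ -1.  -6. 107.] roll 0.428 rows 2.6 3.4
(608, 378, 140, -55.2) -> [  -1. -120.   -0.] roll -0.0 rows 2.9 0.0
```

>>> send_rows([
  [0,0,0],
  [0,0,0],
  [0,0,0],
  [0,0,0],
  [0,0,0],
], roll=[-0.12,-0.24,-0.36,-0.48,-0.6])

```text
clock: 9.0
position: [0.5073, 0.3037, 0.2468]
ee_rot: [0.999, 0.036, -0.024, 0.018]
ft_force: [-0.3, 0.0, -0.1]
grip_width: -0.001
```

>>> send_rows([
  [0,0,0],
  [0,0,0],
  [0,0,0],
  [0,0,0],
  [0,0,0],
], roll=[-0.12,-0.24,-0.36,-0.48,-0.6])

```text
clock: 9.42
position: [0.5074, 0.3035, 0.2468]
ee_rot: [0.944, 0.33, -0.028, 0.01]
ft_force: [-0.1, 0.3, -0.5]
grip_width: -0.003
```

>>> send_rows([
  [0,0,0],
  [0,0,0],
  [0,0,0],
  [0,0,0],
  [0,0,0],
], roll=[-0.12,-0.24,-0.36,-0.48,-0.6])

```text
clock: 9.83
position: [0.5074, 0.3035, 0.2468]
ee_rot: [0.804, 0.594, -0.03, 0.001]
ft_force: [-0.1, -0.7, 0.5]
grip_width: 0.002
```

>>> send_rows([
  [0,0,0],
  [0,0,0],
  [0,0,0],
  [0,0,0],
  [0,0,0],
], roll=[-0.12,-0.24,-0.36,-0.48,-0.6])

```text
clock: 10.25
position: [0.5074, 0.3035, 0.2468]
ee_rot: [0.592, 0.805, -0.029, -0.008]
ft_force: [0.3, -0.8, -0.1]
grip_width: -0.0
```

```bash
python3 - <<'E'
from h import *
o=st();print(np.round(o['joint_pos'],2),np.round(o['ee_rot'],3))
plan([(510,309,275,124.8),(510,309,140,124.8),(608,378,140,124.8)])
E
```

```text
[-0.82  0.29  0.25  1.44 -0.07  1.49 -0.26] [ 0.592  0.805 -0.029 -0.008]
t 10.25 P [507.4 303.5 246.8] yaw 107.33 F [ 0.3 -0.8 -0.1] grip -0.0
(510, 309, 275, 124.8) -> [  4.   4. -28.] roll -0.305 rows 0.7 2.4
(510, 309, 140, 124.8) -> [  0.   0. 135.] roll -0.0 rows 3.2 0.0
(608, 378, 140, 124.8) -> [  1. 120.  -0.] roll -0.0 rows 2.9 0.0
```

```bash
cat >> h.py <<'E'
from scipy.spatial.transform import Rotation as Ro
def plan(wps):
    P,yw,o=pose(); R=Ro.from_quat(o['ee_rot']); print('t',round(o['clock'],2),'P',P.round(1),'yaw',round(yw,2),'toolz',R.as_matrix()[:,2].round(3),'F',np.round(o['ft_force'],1),'grip',round(o['grip_width'],3),'q7',round(o['joint_pos'][6],2))
    for w in wps:
        D=np.array(w[:3])-P; off=R.inv().apply(D); r=-np.radians((w[3]-yw+180)%360-180)
        print(w,'->',np.round(off,0),'roll',round(r,3),'rows',round(np.linalg.norm(D)/41.7,1),round(abs(np.degrees(r))/7.16,1))
        P,yw=np.array(w[:3],float),w[3]; R=R*Ro.from_rotvec([0,0,r])
E
python3 - <<'E'
from h import *
plan([(510,309,200,124.8),(510,309,140,124.8),(608,378,140,124.8)])
E
```

```text
t 10.25 P [507.4 303.5 246.8] yaw 107.33 toolz [-0.047 -0.038 -0.998] F [ 0.3 -0.8 -0.1] grip -0.0 q7 -0.26
(510, 309, 200, 124.8) -> [ 6.  7. 46.] roll -0.305 rows 1.1 2.4
(510, 309, 140, 124.8) -> [ 0.  4. 60.] roll -0.0 rows 1.4 0.0
(608, 378, 140, 124.8) -> [  1. 120.  -7.] roll -0.0 rows 2.9 0.0
```

>>> send_rows([
  [6,7,0],
  [6,7,0],
  [6,7,46],
  [6,7,46],
  [6,7,46],
], roll=[-0.12,-0.24,-0.305,-0.305,-0.305])

```text
clock: 10.67
position: [0.5089, 0.3087, 0.1987]
ee_rot: [0.467, 0.884, -0.03, -0.013]
ft_force: [0.7, 0.1, 0.1]
grip_width: 0.0
```

>>> send_rows([
  [0,2,30],
  [0,4,60],
  [0,4,60],
  [0,4,60],
  [0,4,60],
], roll=[0,0,0,0,0])

```text
clock: 11.08
position: [0.5121, 0.3106, 0.1439]
ee_rot: [0.466, 0.884, -0.026, -0.011]
ft_force: [0.6, -0.0, 0.5]
grip_width: -0.002
```

>>> send_rows([
  [0,15,-1],
  [0,30,-2],
  [0,40,-2],
  [0,50,-3],
  [0,60,-4],
], roll=[0,0,0,0,0])

```text
clock: 11.5
position: [0.5611, 0.3443, 0.1441]
ee_rot: [0.466, 0.884, -0.027, -0.012]
ft_force: [-4.1, -3.2, -1.8]
grip_width: 0.003
```

```bash
python3 - <<'E'
from h import *
plan([(608,378,140,124.8)])
E
```

```text
t 11.5 P [561.1 344.3 144.1] yaw 124.41 toolz [-0.046 -0.037 -0.998] F [-4.1 -3.2 -1.8] grip 0.003 q7 0.04
(608, 378, 140, 124.8) -> [ 1. 58.  1.] roll -0.007 rows 1.4 0.1
```

>>> send_rows([
  [0,4,0],
  [0,8,0],
  [0,12,0],
  [0,16,0],
  [0,20,0],
], roll=[0,0,0,0,0])

```text
clock: 11.92
position: [0.5776, 0.3555, 0.1413]
ee_rot: [0.466, 0.884, -0.027, -0.011]
ft_force: [-1.8, -2.1, -0.3]
grip_width: -0.003
```

>>> send_rows([
  [0,4,0],
  [0,8,0],
  [0,12,0],
  [0,16,0],
  [0,20,0],
], roll=[0,0,0,0,0])

```text
clock: 12.33
position: [0.5942, 0.367, 0.1396]
ee_rot: [0.466, 0.884, -0.027, -0.011]
ft_force: [-0.4, -0.5, -0.2]
grip_width: -0.001
```

```bash
python3 - <<'E'
from h import *
clampcheck('s4')
im=load('s4')[0]
cv2.imwrite('pics/s4c.png',cv2.resize(im[150:270,350:470],None,fx=4,fy=4,interpolation=cv2.INTER_CUBIC))
E
```

```text
0.08 104 a -0.043 -0.015 0.027 b -0.018 0.024
0.1 66 a -0.087 -0.036 0.051 b -0.015 0.015
0.12 62 a -0.087 -0.062 0.066 b -0.009 0.012
0.14 31 a -0.081 0.062 0.082 b -0.012 0.01
0.16 44 a 0.057 0.071 0.081 b -0.013 0.012
0.18 28 a 0.054 0.068 0.076 b -0.015 0.004
0.2 17 a 0.033 0.065 0.086 b -0.016 0.002
```

View pics/s4c.png

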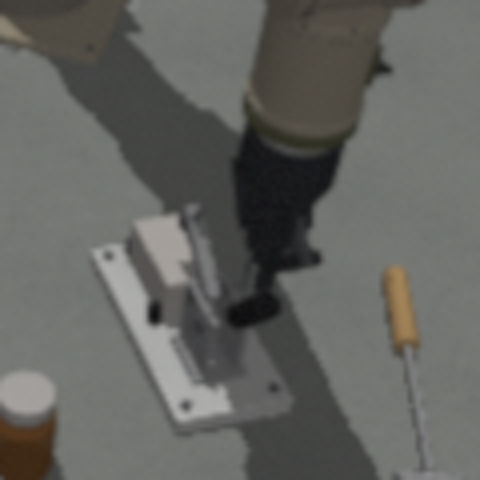

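>>> send_rows([
  [0,4,2],
  [0,8,4],
  [0,12,6],
  [0,16,8],
  [0,20,10],
], roll=[0,0,0,0,0])

```text
clock: 12.8
position: [0.6101, 0.3778, 0.128]
ee_rot: [0.466, 0.884, -0.027, -0.012]
ft_force: [0.4, -0.4, 0.3]
grip_width: -0.001
```

>>> send_rows([
  [0,4,2],
  [0,8,4],
  [0,12,6],
  [0,16,8],
  [0,20,10],
], roll=[0,0,0,0,0])

```text
clock: 13.22
position: [0.6261, 0.3887, 0.1169]
ee_rot: [0.466, 0.884, -0.027, -0.012]
ft_force: [-0.4, -0.6, -0.2]
grip_width: 0.001
```

```bash
python3 - <<'E'
from h import *
clampcheck('s5'); plan([])
E
```

```text
0.08 249 a -0.037 0.023 0.121 b -0.018 0.025
0.1 26 a -0.029 -0.017 0.024 b -0.015 0.014
0.12 24 a -0.03 -0.017 -0.011 b -0.004 0.01
0.14 43 a -0.046 -0.017 0.11 b -0.014 0.013
0.16 58 a -0.044 0.087 0.112 b -0.016 0.011
0.18 28 a 0.063 0.106 0.127 b -0.017 -0.001
0.2 74 a 0.055 0.113 0.15 b -0.021 0.009
t 13.27 P [626.2 388.8 116.2] yaw 124.46 toolz [-0.046 -0.037 -0.998] F [-0.2 -0.5 -0.5] grip -0.001 q7 0.05
```

```bash
cat >> h.py <<'E'
def rects(s,lo,hi,box,mn=40):
    im,d,p=load(s); X=cloud(p,d); z=X[...,2]
    m=((z>lo)&(z<hi)&(X[...,0]>box[0])&(X[...,0]<box[1])&(X[...,1]>box[2])&(X[...,1]<box[3])).astype(np.uint8)
    k,l,t,c=cv2.connectedComponentsWithStats(m)
    for i in range(1,k):
        if t[i,4]>mn: r=cv2.minAreaRect(X[l==i][:,:2].astype(np.float32)); print(s,t[i].tolist(),np.round(r[0],4),np.round(r[1],4),round(r[2],1),'z',np.median(X[l==i][:,2]).round(4))
E
python3 - <<'E'
from h import *
cam('top','t5')
for s in('s5','t5'): rects(s,.062,.078,(.38,.54,.2,.34))
plan([(626,389,270,124.8),(456,271,270,34.8),(456,271,24,34.8)])
E
```

```text
s5 [383, 203, 19, 20, 231] [0.4605 0.2789] [0.0974 0.0524] 35.1 z 0.0715
t5 [236, 208, 27, 30, 378] [0.4613 0.28  ] [0.0899 0.0512] 34.2 z 0.0711
t 13.32 P [625.9 388.6 116.4] yaw 124.46 toolz [-0.046 -0.038 -0.998] F [ 0.3 -0.4 -0.2] grip -0.004 q7 0.05
(626, 389, 270, 124.8) -> [  -0.   -9. -153.] roll -0.006 rows 3.7 0.0
(456, 271, 270, 34.8) -> [   0. -207.   12.] roll 1.571 rows 5.0 12.6
(456, 271, 24, 34.8) -> [ 15.  -1. 246.] roll -0.0 rows 5.9 0.0
```

>>> send_rows([
  [0,-2,-40],
  [0,-5,-80],
  [0,-7,-120],
  [0,-9,-153],
  [0,-9,-153],
], roll=[0,0,0,0,0], jaw=1)

```text
clock: 13.73
position: [0.6271, 0.39, 0.2796]
ee_rot: [0.466, 0.885, -0.022, -0.009]
ft_force: [0.2, 0.2, 1.4]
grip_width: 0.708
```

>>> send_rows([
  [0,-40,2],
  [0,-80,4],
  [0,-120,7],
  [0,-160,9],
  [0,-200,12],
], roll=[0.12,0.24,0.36,0.48,0.6])

```text
clock: 14.15
position: [0.4585, 0.2745, 0.27]
ee_rot: [0.708, 0.705, -0.029, -0.003]
ft_force: [-0.2, 0.3, 1.2]
grip_width: 0.997
```

>>> send_rows([
  [0,0,0],
  [0,0,0],
  [0,0,0],
  [0,0,0],
  [0,0,0],
], roll=[0.12,0.24,0.36,0.48,0.6])

```text
clock: 14.57
position: [0.46, 0.2756, 0.2705]
ee_rot: [0.885, 0.464, -0.029, 0.006]
ft_force: [-0.2, 0.3, -0.4]
grip_width: 0.998
```

>>> send_rows([
  [0,0,0],
  [0,0,0],
  [0,0,0],
  [0,0,0],
  [0,0,0],
], roll=[0.12,0.24,0.37,0.37,0.37])

```text
clock: 14.98
position: [0.4601, 0.2757, 0.2703]
ee_rot: [0.954, 0.298, -0.027, 0.011]
ft_force: [0.6, 0.3, 0.3]
grip_width: 0.999
```

```bash
python3 - <<'E'
from h import *
plan([(455,275,120,34.8),(455,275,24,34.8)])
E
```

```text
t 14.98 P [460.1 275.7 270.3] yaw 34.68 toolz [-0.046 -0.037 -0.998] F [0.6 0.3 0.3] grip 0.999 q7 -1.55
(455, 275, 120, 34.8) -> [  4.  -3. 150.] roll -0.002 rows 3.6 0.0
(455, 275, 24, 34.8) -> [ 6. -0. 96.] roll -0.0 rows 2.3 0.0
```

>>> send_rows([
  [1,-1,40],
  [2,-2,80],
  [3,-3,115],
  [4,-3,150],
  [4,-3,150],
], roll=[0,0,0,0,0])

```text
clock: 15.4
position: [0.4513, 0.2725, 0.1142]
ee_rot: [0.954, 0.298, -0.032, 0.013]
ft_force: [-1.3, -0.4, -0.3]
grip_width: 1.0
```

>>> send_rows([
  [2,0,35],
  [4,0,65],
  [5,0,85],
  [6,0,96],
  [6,0,96],
], roll=[0,0,0,0,0])

```text
clock: 15.82
position: [0.455, 0.2745, 0.0235]
ee_rot: [0.954, 0.297, -0.028, 0.011]
ft_force: [-1.1, -0.5, 0.6]
grip_width: 0.999
```

>>> send_rows([
  [0,0,0],
  [0,0,0],
  [0,0,0],
  [0,0,0],
  [0,0,0],
], roll=[0,0,0,0,0], jaw=0, newtons=30)

```text
clock: 16.23
position: [0.4564, 0.2755, 0.0259]
ee_rot: [0.955, 0.297, -0.026, 0.01]
ft_force: [-0.7, -0.6, 5.6]
grip_width: 0.575
```

>>> send_rows([
  [0,0,0],
  [0,0,0],
  [0,0,0],
  [0,0,0],
  [0,0,0],
], roll=[0,0,0,0,0])

```text
clock: 16.65
position: [0.4564, 0.2755, 0.0259]
ee_rot: [0.955, 0.297, -0.026, 0.01]
ft_force: [-0.3, -0.3, 6.5]
grip_width: 0.575
```

```bash
python3 - <<'E'
from h import *
plan([(448,270,125,34.8),(448,270,200,34.8)])
E
```

```text
t 16.65 P [456.4 275.5  25.9] yaw 34.51 toolz [-0.044 -0.035 -0.998] F [-0.3 -0.3  6.5] grip 0.575 q7 -1.49
(448, 270, 125, 34.8) -> [-16.   0. -98.] roll -0.005 rows 2.4 0.0
(448, 270, 200, 34.8) -> [ -4.   0. -75.] roll -0.0 rows 1.8 0.0
```

>>> send_rows([
  [-1,0,-15],
  [-2,0,-40],
  [-5,0,-80],
  [-7,0,-120],
  [-9,0,-155],
], roll=[0,0,0,0,0])

```text
clock: 17.07
position: [0.4552, 0.2752, 0.1826]
ee_rot: [0.955, 0.296, -0.027, 0.011]
ft_force: [0.9, 0.7, -2.8]
grip_width: 0.573
```

```bash
python3 - <<'E'
from h import *
im,d,p=cam('scene','s6')
cv2.imwrite('pics/s6c.png',cv2.resize(im[130:270,330:470],None,fx=4,fy=4,interpolation=cv2.INTER_CUBIC))
plan([(600,40,190,-4.9),(656,-185,150,-4.9),(654,-185,80,-4.9)])
E
```

```text
t 17.12 P [457.9 277.  189.4] yaw 34.48 toolz [-0.038 -0.03  -0.999] F [1.1 1.3 4.9] grip 0.576 q7 -1.54
(600, 40, 190, -4.9) -> [-17. 276.   1.] roll 0.687 rows 6.6 5.5
(656, -185, 150, -4.9) -> [ 76. 218.  45.] roll -0.0 rows 5.6 0.0
(654, -185, 80, -4.9) -> [ 0. -2. 70.] roll -0.0 rows 1.7 0.0
```

View pics/s6c.png

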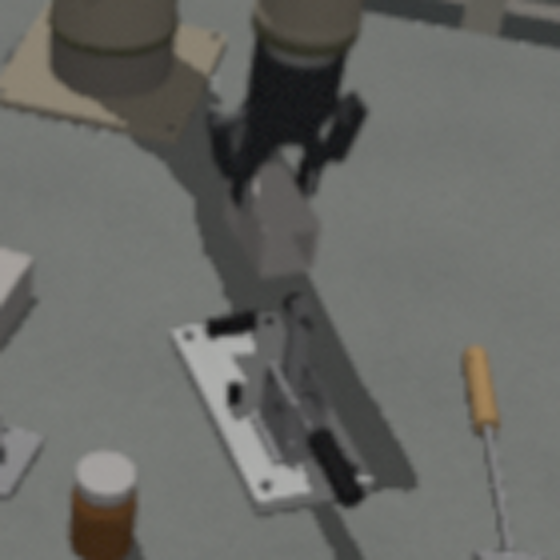

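>>> send_rows([
  [-2,33,0],
  [-4,66,0],
  [-6,99,0],
  [-8,132,0],
  [-10,165,0],
], roll=[0.1,0.2,0.3,0.4,0.5])

```text
clock: 17.53
position: [0.5409, 0.1323, 0.1813]
ee_rot: [0.998, 0.049, -0.023, 0.017]
ft_force: [-0.1, -0.3, -2.9]
grip_width: 0.572
```

```bash
python3 - <<'E'
from h import *
plan([(656,-185,170,-4.9),(654,-185,80,-4.9)])
E
```

```text
t 17.53 P [540.9 132.3 181.3] yaw 5.55 toolz [-0.045 -0.036 -0.998] F [-0.1 -0.3 -2.9] grip 0.572 q7 -1.71
(656, -185, 170, -4.9) -> [ 84. 327.  18.] roll 0.182 rows 8.1 1.5
(654, -185, 80, -4.9) -> [ 2. -3. 90.] roll -0.0 rows 2.2 0.0
```

>>> send_rows([
  [8,33,0],
  [17,66,0],
  [26,100,0],
  [34,133,0],
  [42,164,0],
], roll=[0.06,0.12,0.182,0.182,0.182])

```text
clock: 17.95
position: [0.5992, -0.0271, 0.1844]
ee_rot: [0.999, -0.04, -0.022, 0.019]
ft_force: [0.2, 0.3, -3.3]
grip_width: 0.576
```

```bash
python3 - <<'E'
from h import *
plan([(656,-185,180,-4.9),(656,-185,80,-4.9)])
E
```

```text
t 17.95 P [599.2 -27.1 184.4] yaw -4.66 toolz [-0.045 -0.037 -0.998] F [ 0.2  0.3 -3.3] grip 0.576 q7 -1.55
(656, -185, 180, -4.9) -> [ 70. 153.   8.] roll 0.004 rows 4.0 0.0
(656, -185, 80, -4.9) -> [  4.  -4. 100.] roll -0.0 rows 2.4 0.0
```

>>> send_rows([
  [18,38,2],
  [36,76,4],
  [53,114,6],
  [70,153,8],
  [70,153,8],
], roll=[0,0,0,0,0])

```text
clock: 18.37
position: [0.6548, -0.1939, 0.1787]
ee_rot: [0.998, -0.045, -0.023, 0.022]
ft_force: [-1.2, -1.1, -1.9]
grip_width: 0.575
```

>>> send_rows([
  [1,-1,30],
  [2,-2,60],
  [3,-3,80],
  [3,-3,80],
  [3,-3,80],
], roll=[0,0,0,0,0])

```text
clock: 18.78
position: [0.6552, -0.1832, 0.0988]
ee_rot: [0.999, -0.04, -0.023, 0.019]
ft_force: [-0.1, -0.4, -1.8]
grip_width: 0.577
```

```bash
python3 - <<'E'
from h import *
im,d,p=cam('scene','s7')
cv2.imwrite('pics/s7c.png',cv2.resize(im[140:260,200:340],None,fx=4,fy=4,interpolation=cv2.INTER_CUBIC))
plan([(653,-185,71,-4.9),(653,-185,53,-4.9)])
for q in [(.6206,-.1824,.065),(.6206,-.1824,.01)]: print((proj(p,q)-[200,140])*4)
E
```

```text
t 18.83 P [ 656.2 -183.7  100.4] yaw -4.61 toolz [-0.045 -0.037 -0.998] F [-0.6  0.1 -2.1] grip 0.574 q7 -1.25
(653, -185, 71, -4.9) -> [-2.  0. 29.] roll 0.005 rows 0.7 0.0
(653, -185, 53, -4.9) -> [ 1. -1. 18.] roll -0.0 rows 0.4 0.0
[[251.61641578 278.29269683]]
[[256.99364355 320.64406901]]
```

View pics/s7c.png

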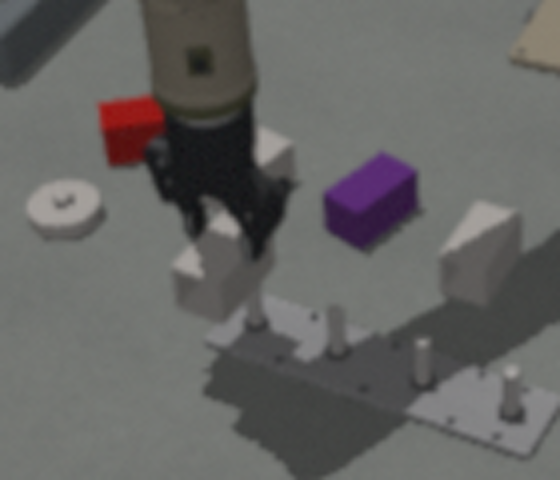

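>>> send_rows([
  [-2,1,10],
  [-2,1,20],
  [-2,1,26],
  [-2,1,28],
  [-2,1,28],
], roll=[0,0,0,0,0], newtons=25)

```text
clock: 19.25
position: [0.6522, -0.1855, 0.0712]
ee_rot: [0.999, -0.04, -0.022, 0.019]
ft_force: [-0.9, 0.3, 0.9]
grip_width: 0.573
```

>>> send_rows([
  [0,0,2],
  [0,0,4],
  [1,0,6],
  [1,0,8],
  [1,0,9],
], roll=[0,0,0,0,0])

```text
clock: 19.67
position: [0.6577, -0.1865, 0.0665]
ee_rot: [0.999, -0.039, -0.017, 0.02]
ft_force: [8.2, 1.3, 19.0]
grip_width: 0.577
```

```bash
python3 - <<'E'
from h import *
im,d,p=cam('scene','s8')
cv2.imwrite('pics/s8c.png',cv2.resize(im[140:260,200:340],None,fx=4,fy=4,interpolation=cv2.INTER_CUBIC))
plan([])
E
```

```text
t 19.72 P [ 657.7 -186.5   66.5] yaw -4.56 toolz [-0.035 -0.039 -0.999] F [ 7.4  0.4 17.1] grip 0.573 q7 -1.23
```

View pics/s8c.png

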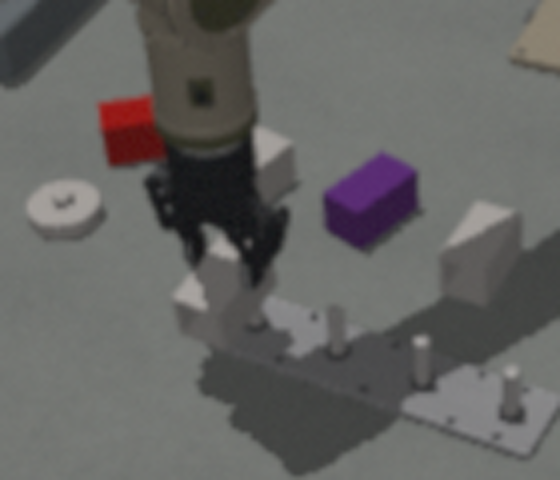

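>>> send_rows([
  [-1,0,3],
  [-2,0,6],
  [-3,0,8],
  [-3,0,10],
  [-3,0,12],
], roll=[0,0,0,0,0], newtons=20)

```text
clock: 20.13
position: [0.6596, -0.1869, 0.0588]
ee_rot: [0.999, -0.039, -0.011, 0.021]
ft_force: [17.9, -0.9, 33.2]
grip_width: 0.574
```

```bash
cat >> h.py <<'E'
def top_normal(s,box,zlo,zhi):
    """print tilt of the planar patches of white pixels in the box"""
    im,d,p=load(s); X=cloud(p,d); hsv=cv2.cvtColor(im,cv2.COLOR_BGR2HSV)
    m=(X[...,2]>zlo)&(X[...,2]<zhi)&(X[...,0]>box[0])&(X[...,0]<box[1])&(X[...,1]>box[2])&(X[...,1]<box[3])&(hsv[...,2]>75)
    P=X[m]; print(len(P),P.min(0).round(3),P.max(0).round(3)); return P
E
python3 - <<'E'
from h import *
im,d,p=cam('scene','s9')
P=top_normal('s9',(.6,.75,-.25,-.12),.03,.13)
# side profile along mouth direction f vs height
f=np.array([.996,-.086]); a=(P[:,:2]-[.6206,-.1824])@f
for lo in np.arange(.03,.13,.01):
    w=(P[:,2]>=lo)&(P[:,2]<lo+.01)
    if w.sum(): print(lo.round(2),w.sum(),a[w].min().round(3),a[w].max().round(3))
plan([])
E
```

```text
390 [ 0.616 -0.216  0.034] [ 0.716 -0.157  0.127]
0.03 1 0.004 0.004
0.04 6 0.074 0.082
0.05 52 0.037 0.086
0.06 33 -0.004 0.084
0.07 33 -0.006 0.09
0.08 25 0.002 0.093
0.09 67 0.053 0.094
0.1 122 0.021 0.092
0.11 49 0.007 0.062
0.12 2 0.029 0.035
t 20.18 P [ 659.7 -187.    58.6] yaw -4.47 toolz [-0.023 -0.041 -0.999] F [19.8 -0.2 30.8] grip 0.576 q7 -1.23
```

>>> send_rows([
  [-3,0,2],
  [-6,0,4],
  [-8,0,6],
  [-10,0,8],
  [-10,0,10],
], roll=[0,0,0,0,0])

```text
clock: 20.6
position: [0.6558, -0.1867, 0.0544]
ee_rot: [0.999, -0.038, -0.004, 0.021]
ft_force: [28.7, 5.6, 52.0]
grip_width: 0.576
```

```bash
cat >> h.py <<'E'
def prof(s,o=(.6206,-.1824),zl=.03,zh=.2,w=.035):
    im,d,p=cam('scene',s)
    X=cloud(p,d).reshape(-1,3); V=im.reshape(-1,3).max(1); f=np.array([.996,-.086]); g=np.array([.086,.996])
    q=X[:,:2]-np.array(o); a,b=q@f,q@g; m=(abs(b)<w)&(a>-.06)&(a<.12)&(X[:,2]>zl)&(X[:,2]<zh)&(V>75)
    for lo in np.arange(zl,zh,.01):
        k=m&(X[:,2]>=lo)&(X[:,2]<lo+.01)
        if k.sum()>2: print('z',lo.round(2),k.sum(),'a',(1000*a[k].min()).round(),(1000*a[k].max()).round(),'b',(1000*b[k].min()).round(),(1000*b[k].max()).round())
    cv2.imwrite(f'pics/{s}c.png',cv2.resize(im[140:260,200:340],None,fx=4,fy=4,interpolation=cv2.INTER_CUBIC))
E
python3 - <<'E'
from h import *
prof('s10'); plan([])
E
```

```text
z 0.04 10 a 72.0 82.0 b -13.0 22.0
z 0.05 47 a 32.0 85.0 b -24.0 25.0
z 0.06 37 a -8.0 89.0 b -23.0 27.0
z 0.07 31 a -2.0 89.0 b -24.0 28.0
z 0.08 21 a 41.0 93.0 b -23.0 28.0
z 0.09 82 a 45.0 95.0 b -32.0 29.0
z 0.1 120 a 25.0 92.0 b -31.0 27.0
z 0.11 47 a 7.0 58.0 b -25.0 16.0
z 0.12 4 a 15.0 29.0 b -23.0 -18.0
t 20.65 P [ 655.7 -186.8   54. ] yaw -4.36 toolz [-0.01  -0.043 -0.999] F [29.2  0.7 49. ] grip 0.574 q7 -1.22
```

View pics/s10c.png

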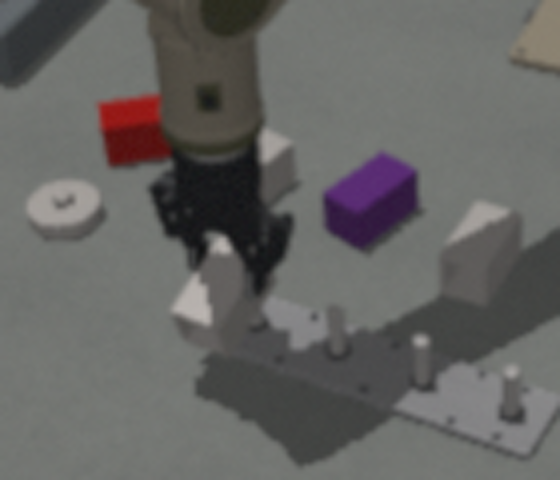

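>>> send_rows([
  [4,0,-20],
  [8,0,-40],
  [10,0,-80],
  [10,0,-110],
  [10,0,-110],
], roll=[0,0,0,0,0], newtons=30)

```text
clock: 21.07
position: [0.6572, -0.1835, 0.1572]
ee_rot: [0.999, -0.04, -0.017, 0.02]
ft_force: [-0.1, -1.7, -1.6]
grip_width: 0.575
```

```bash
python3 - <<'E'
from h import *
prof('s11',(.6206,-.1824),.06,.26); plan([(500,-80,160,-4.9),(480,105,160,-4.9),(480,105,20,-4.9)])
E
```

```text
z 0.06 10 a -4.0 10.0 b -4.0 9.0
z 0.14 5 a 78.0 81.0 b -9.0 26.0
z 0.15 54 a 44.0 85.0 b -19.0 29.0
z 0.16 39 a 1.0 89.0 b -22.0 29.0
z 0.17 39 a -3.0 92.0 b -23.0 30.0
z 0.18 32 a 3.0 95.0 b -19.0 30.0
z 0.19 69 a 3.0 96.0 b -20.0 32.0
z 0.2 139 a 34.0 94.0 b -25.0 30.0
z 0.21 68 a 9.0 62.0 b -23.0 25.0
z 0.22 6 a 14.0 28.0 b -22.0 -8.0
t 21.12 P [ 655.9 -183.1  153.7] yaw -4.62 toolz [-0.04  -0.038 -0.998] F [ 1.1 -0.3 -2.3] grip 0.576 q7 -1.26
(500, -80, 160, -4.9) -> [-164.  -90.   -4.] roll 0.005 rows 4.5 0.0
(480, 105, 160, -4.9) -> [ -36. -183.   -6.] roll -0.0 rows 4.5 0.0
(480, 105, 20, -4.9) -> [  5.  -6. 140.] roll -0.0 rows 3.4 0.0
```

>>> send_rows([
  [-33,-18,0],
  [-66,-36,0],
  [-99,-54,0],
  [-132,-72,0],
  [-164,-90,0],
], roll=[0,0,0,0,0])

```text
clock: 21.53
position: [0.4952, -0.0786, 0.1516]
ee_rot: [0.999, -0.04, -0.023, 0.02]
ft_force: [0.2, 0.4, -1.4]
grip_width: 0.577
```

>>> send_rows([
  [-8,-38,0],
  [-16,-76,0],
  [-24,-114,0],
  [-32,-152,0],
  [-36,-183,0],
], roll=[0,0,0,0,0])

```text
clock: 21.95
position: [0.4744, 0.1086, 0.1464]
ee_rot: [0.999, -0.039, -0.023, 0.019]
ft_force: [1.4, 0.5, -3.3]
grip_width: 0.573
```

>>> send_rows([
  [1,-1,30],
  [2,-3,60],
  [4,-4,90],
  [5,-6,120],
  [5,-6,140],
], roll=[0,0,0,0,0])

```text
clock: 22.37
position: [0.4724, 0.1055, 0.004]
ee_rot: [0.999, -0.04, -0.025, 0.02]
ft_force: [-17.6, 2.0, 27.3]
grip_width: 0.575
```

```bash
python3 - <<'E'
from h import *
plan([(480,105,9,-4.9)])
E
```

```text
t 22.37 P [472.4 105.5   4. ] yaw -4.62 toolz [-0.051 -0.039 -0.998] F [-17.6   2.   27.3] grip 0.575 q7 -1.84
(480, 105, 9, -4.9) -> [ 7.  0. -5.] roll 0.005 rows 0.2 0.0
```

>>> send_rows([
  [2,0,-6],
  [2,0,-6],
  [2,0,-6],
  [2,0,-6],
  [2,0,-6],
], roll=[0,0,0,0,0], jaw=1)

```text
clock: 22.78
position: [0.4783, 0.1063, 0.0139]
ee_rot: [0.999, -0.04, -0.021, 0.019]
ft_force: [0.1, 0.3, 0.4]
grip_width: 1.001
```

>>> send_rows([
  [-2,0,-40],
  [-4,0,-80],
  [-4,0,-100],
  [-4,0,-100],
  [-4,0,-100],
], roll=[0,0,0,0,0])

```text
clock: 23.2
position: [0.4792, 0.1107, 0.1147]
ee_rot: [0.999, -0.04, -0.021, 0.018]
ft_force: [-0.0, -0.3, -0.4]
grip_width: 1.003
```

```bash
python3 - <<'E'
from h import *
cam('scene','s12');cam('top','t12')
for s in('s12','t12'): rects(s,.035,.062,(.38,.58,-.05,.2))
plan([])
E
```

```text
s12 [310, 190, 21, 20, 236] [ 0.4661 -0.0108] [0.0522 0.0963] 86.7 z 0.051
s12 [336, 199, 22, 21, 253] [0.4805 0.1033] [0.0522 0.0969] 85.0 z 0.0508
t12 [327, 210, 17, 27, 377] [ 0.4647 -0.0116] [0.0498 0.0896] 86.7 z 0.0509
t 23.3 P [477.8 110.1 112.7] yaw -4.63 toolz [-0.046 -0.037 -0.998] F [-0.3 -1.  -0.3] grip 0.999 q7 -1.92
```

```bash
python3 - <<'E'
from h import *
plan([(434,107.5,100,-4.9),(434,107.5,31,-4.9)])
E
```

```text
t 23.3 P [477.8 110.1 112.7] yaw -4.63 toolz [-0.046 -0.037 -0.998] F [-0.3 -1.  -0.3] grip 0.999 q7 -1.92
(434, 107.5, 100, -4.9) -> [-43.   6.  15.] roll 0.005 rows 1.1 0.0
(434, 107.5, 31, -4.9) -> [ 3. -3. 69.] roll -0.0 rows 1.7 0.0
```

>>> send_rows([
  [-20,3,5],
  [-43,6,15],
  [-42,5,40],
  [-40,3,84],
  [-40,3,84],
], roll=[0.005,0.005,0.005,0.005,0.005])

```text
clock: 23.72
position: [0.4297, 0.1056, 0.0255]
ee_rot: [0.999, -0.042, -0.026, 0.022]
ft_force: [-2.2, -0.1, -1.3]
grip_width: 1.002
```

>>> send_rows([
  [0,0,0],
  [0,0,0],
  [0,0,0],
  [0,0,0],
  [0,0,0],
], roll=[0,0,0,0,0], jaw=0, newtons=25)

```text
clock: 24.13
position: [0.4352, 0.1076, 0.0323]
ee_rot: [0.999, -0.043, -0.021, 0.019]
ft_force: [1.0, 0.7, 0.4]
grip_width: 0.302
```

>>> send_rows([
  [0,0,0],
  [0,0,0],
  [0,0,0],
  [0,0,0],
  [0,0,0],
], roll=[0,0,0,0,0])

```text
clock: 24.55
position: [0.4343, 0.1072, 0.0312]
ee_rot: [0.999, -0.042, -0.022, 0.019]
ft_force: [-0.5, 0.1, -0.4]
grip_width: 0.002
```

>>> send_rows([
  [-1,0,-10],
  [-1,1,-30],
  [-3,2,-60],
  [-5,4,-100],
  [-6,5,-130],
], roll=[0,0,0,0,0])

```text
clock: 24.97
position: [0.4341, 0.1071, 0.1646]
ee_rot: [0.999, -0.043, -0.021, 0.019]
ft_force: [0.8, 0.9, -0.7]
grip_width: 0.002
```

```bash
python3 - <<'E'
from h import *
im,d,p=cam('scene','s13')
cv2.imwrite('pics/s13c.png',cv2.resize(im[100:240,270:410],None,fx=4,fy=4,interpolation=cv2.INTER_CUBIC))
plan([])
E
```

```text
t 25.02 P [436.8 108.3 169.7] yaw -4.97 toolz [-0.038 -0.033 -0.999] F [2.8 0.6 4.9] grip 0.002 q7 -2.03
```

View pics/s13c.png

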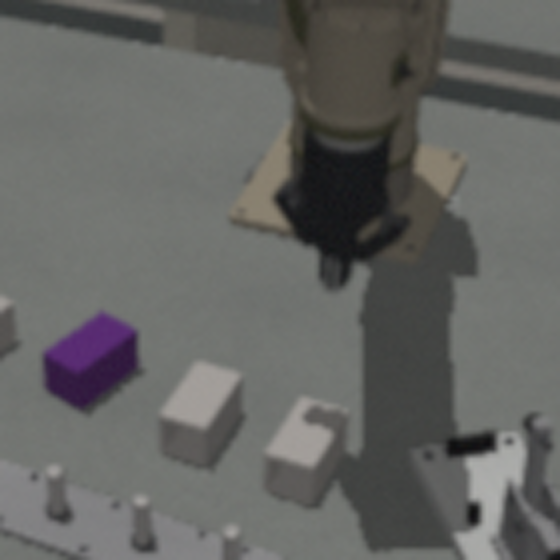

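```bash
python3 - <<'E'
from h import *
cam('top','t13')
for s in('s13','t13'): rects(s,.045,.058,(.38,.58,-.05,.2))
plan([(437,107.5,65,-4.9),(437,107.5,21,-4.9)])
E
```

```text
s13 [310, 190, 21, 18, 209] [ 0.4658 -0.0112] [0.0522 0.1039] 86.9 z 0.0513
s13 [337, 199, 21, 19, 225] [0.4807 0.103 ] [0.051  0.0936] 85.9 z 0.051
t13 [299, 205, 12, 22, 140] [0.4887 0.0961] [0.0377 0.0714] 86.0 z 0.0518
t13 [327, 210, 17, 27, 344] [ 0.4648 -0.0115] [0.0497 0.0899] 86.6 z 0.0509
t 25.07 P [436.5 108.4 166.8] yaw -4.93 toolz [-0.039 -0.033 -0.999] F [ 0.3  0.5 -0.6] grip 0.004 q7 -2.02
(437, 107.5, 65, -4.9) -> [  4.  -3. 102.] roll -0.001 rows 2.4 0.0
(437, 107.5, 21, -4.9) -> [ 2. -2. 44.] roll -0.0 rows 1.1 0.0
```

>>> send_rows([
  [3,-2,30],
  [5,-3,60],
  [5,-3,80],
  [5,-3,80],
  [5,-3,80],
], roll=[0,0,0,0,0], jaw=1)

```text
clock: 25.48
position: [0.4349, 0.1067, 0.0813]
ee_rot: [0.999, -0.043, -0.023, 0.02]
ft_force: [0.5, -0.2, 1.1]
grip_width: 0.706
```

>>> send_rows([
  [3,-1,30],
  [4,-2,50],
  [4,-2,61],
  [4,-2,61],
  [4,-2,61],
], roll=[0,0,0,0,0])

```text
clock: 25.9
position: [0.4376, 0.1069, 0.0214]
ee_rot: [0.999, -0.042, -0.022, 0.019]
ft_force: [1.0, -0.6, 0.0]
grip_width: 0.998
```

>>> send_rows([
  [0,0,0],
  [0,0,0],
  [0,0,0],
  [0,0,0],
  [0,0,0],
], roll=[0,0,0,0,0], jaw=0, newtons=25)

```text
clock: 26.32
position: [0.4371, 0.1067, 0.0205]
ee_rot: [0.999, -0.042, -0.022, 0.019]
ft_force: [0.3, -0.5, -0.6]
grip_width: 0.298
```

>>> send_rows([
  [0,0,0],
  [0,0,0],
  [0,0,0],
  [0,0,0],
  [0,0,0],
], roll=[0,0,0,0,0])

```text
clock: 26.73
position: [0.4368, 0.1066, 0.02]
ee_rot: [0.999, -0.042, -0.022, 0.02]
ft_force: [0.5, 0.4, 0.0]
grip_width: 0.002
```

```bash
python3 - <<'E'
from h import *
im,d,p=cam('scene','s14'); rects('s14',.045,.058,(.38,.58,-.05,.2))
w,dw,pw=cam('wrist','w14')
a=cv2.resize(im[150:240,290:380],None,fx=5,fy=5,interpolation=cv2.INTER_CUBIC)
b=cv2.resize(w,(480,300)); c=np.zeros((450,930,3),np.uint8); c[:,:450]=a; c[:300,450:]=b
cv2.imwrite('pics/s14c.png',cv2.resize(c,(790,382)))
E
```

```text
s14 [310, 190, 21, 19, 212] [ 0.4653 -0.0118] [0.053  0.0958] 86.4 z 0.0515
s14 [337, 199, 21, 19, 225] [0.4793 0.104 ] [0.0512 0.0983] 86.0 z 0.0518
```

View pics/s14c.png

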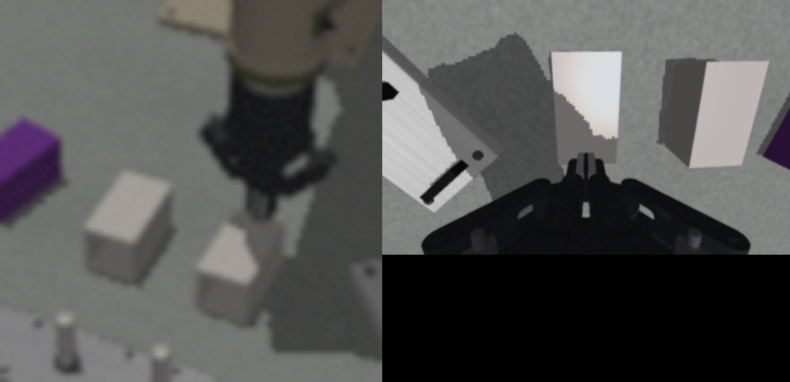

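```bash
python3 - <<'E'
from h import *
rects('w14',.044,.056,(.38,.58,-.05,.2))
im,d,p=load('w14'); X=cloud(p,d)
for v in range(60,290,12): print(v,X[v,321].round(3),X[v,290].round(3),X[v,352].round(3))
E
```

```text
w14 [265, 81, 111, 179, 17175] [0.4812 0.1037] [0.0504 0.0908] 85.8 z 0.0498
w14 [476, 96, 131, 168, 15894] [ 0.4662 -0.0108] [0.0528 0.0908] 87.0 z 0.0497
60 [0.541 0.097 0.001] [0.543 0.115 0.   ] [ 0.54   0.078 -0.001]
72 [0.535 0.097 0.   ] [ 0.536  0.116 -0.   ] [ 0.533  0.078 -0.001]
84 [0.525 0.1   0.05 ] [0.526 0.114 0.049] [0.524 0.086 0.049]
96 [0.52  0.101 0.05 ] [0.521 0.115 0.049] [0.519 0.087 0.049]
108 [0.515 0.101 0.051] [0.516 0.116 0.049] [0.513 0.087 0.05 ]
120 [0.509 0.102 0.049] [0.51  0.116 0.049] [0.508 0.087 0.05 ]
132 [0.504 0.102 0.051] [0.505 0.117 0.05 ] [0.503 0.088 0.051]
144 [0.498 0.103 0.05 ] [0.499 0.117 0.049] [0.497 0.088 0.051]
156 [0.492 0.103 0.05 ] [0.494 0.118 0.051] [0.491 0.088 0.05 ]
168 [0.487 0.104 0.05 ] [0.488 0.119 0.049] [0.485 0.088 0.05 ]
180 [0.48  0.104 0.05 ] [0.482 0.119 0.05 ] [0.479 0.088 0.05 ]
192 [0.474 0.105 0.05 ] [0.476 0.12  0.051] [0.472 0.089 0.049]
204 [0.468 0.105 0.05 ] [nan nan nan] [0.466 0.089 0.051]
216 [0.461 0.106 0.05 ] [0.463 0.122 0.05 ] [0.459 0.089 0.049]
228 [0.455 0.106 0.05 ] [0.456 0.122 0.05 ] [0.452 0.09  0.049]
240 [0.45  0.107 0.056] [0.449 0.123 0.05 ] [0.445 0.09  0.049]
252 [0.451 0.107 0.069] [0.442 0.124 0.049] [0.438 0.09  0.049]
264 [0.451 0.108 0.081] [0.448 0.122 0.073] [0.401 0.085 0.   ]
276 [0.449 0.108 0.087] [0.454 0.12  0.093] [0.451 0.096 0.093]
288 [0.444 0.109 0.088] [0.454 0.12  0.101] [0.452 0.097 0.102]
```

```bash
python3 - <<'E'
from h import *
im,d,p=load('w14'); X=cloud(p,d)
for u in (302,308,314,318,324,328,334,340): print(u,[(v,X[v,u].round(3).tolist(),int(im[v,u].max())) for v in (228,236,244,252,260)])
c=-np.array(p['R']).T@np.array(p['t']); print('cam',c.round(3))
im,d,p=load('s14'); X=cloud(p,d); V=im.max(2)
m=(abs(X[...,0]-.44)<.03)&(abs(X[...,1]-.107)<.03)&(X[...,2]>.054)&(X[...,2]<.15)
for lo in np.arange(.05,.15,.01):
    k=m&(X[...,2]>=lo)&(X[...,2]<lo+.01)
    if k.any(): print(lo.round(2),k.sum(),X[k].mean(0).round(3),V[k].mean().round())
for q in [(.4368,.1066,.02),(.4368,.1066,.05)]: print((proj(p,q)-[290,150])*5*.8495)
E
```

```text
302 [(228, [0.456, 0.116, 0.051], 109), (236, [0.45, 0.117, 0.049], 107), (244, [0.446, 0.117, 0.05], 109), (252, [0.447, 0.117, 0.06], 21), (260, [0.447, 0.117, 0.069], 22)]
308 [(228, [0.456, 0.113, 0.051], 110), (236, [0.45, 0.113, 0.049], 109), (244, [0.45, 0.113, 0.059], 69), (252, [0.451, 0.113, 0.069], 68), (260, [0.451, 0.113, 0.076], 68)]
314 [(228, [0.455, 0.11, 0.05], 109), (236, [0.45, 0.11, 0.05], 108), (244, [0.451, 0.11, 0.06], 67), (252, [0.451, 0.111, 0.068], 64), (260, [0.451, 0.111, 0.077], 66)]
318 [(228, [0.455, 0.108, 0.05], 107), (236, [0.45, 0.108, 0.05], 109), (244, [0.45, 0.108, 0.06], 19), (252, [0.451, 0.109, 0.069], 14), (260, [0.451, 0.109, 0.077], 11)]
324 [(228, [0.454, 0.105, 0.05], 109), (236, [0.449, 0.105, 0.049], 108), (244, [0.45, 0.105, 0.061], 63), (252, [0.45, 0.106, 0.068], 61), (260, [0.451, 0.106, 0.078], 61)]
328 [(228, [0.454, 0.102, 0.05], 107), (236, [0.449, 0.103, 0.05], 108), (244, [0.45, 0.103, 0.061], 66), (252, [0.45, 0.104, 0.069], 68), (260, [0.451, 0.105, 0.078], 67)]
334 [(228, [0.454, 0.099, 0.05], 108), (236, [0.449, 0.1, 0.05], 108), (244, [0.444, 0.1, 0.05], 105), (252, [0.445, 0.101, 0.061], 39), (260, [0.45, 0.102, 0.077], 54)]
340 [(228, [0.453, 0.096, 0.05], 108), (236, [0.449, 0.096, 0.05], 108), (244, [0.444, 0.097, 0.051], 109), (252, [0.446, 0.098, 0.062], 16), (260, [0.446, 0.099, 0.07], 18)]
cam [0.516 0.108 0.19 ]
0.05 17 [0.452 0.107 0.056] 80.0
0.06 14 [0.446 0.108 0.066] 60.0
0.07 13 [0.447 0.11  0.075] 52.0
0.08 12 [0.448 0.109 0.084] 50.0
0.09 21 [0.45  0.112 0.096] 35.0
0.1 35 [0.447 0.111 0.105] 32.0
0.11 26 [0.449 0.102 0.114] 31.0
0.12 17 [0.456 0.11  0.125] 27.0
0.13 26 [0.456 0.113 0.136] 29.0
0.14 23 [0.455 0.109 0.146] 27.0
[[258.09667225 239.7512554 ]]
[[259.6297707  215.45754187]]
```

>>> send_rows([
  [0,0,-15],
  [-1,0,-30],
  [-1,0,-30],
  [-1,0,-30],
  [-1,0,-30],
], roll=[0,0,0,0,0], jaw=1)

```text
clock: 27.25
position: [0.4369, 0.1077, 0.0496]
ee_rot: [0.999, -0.042, -0.022, 0.02]
ft_force: [-0.5, 0.6, -0.3]
grip_width: 0.71
```

>>> send_rows([
  [0,-1,15],
  [0,-1,30],
  [0,-2,45],
  [0,-2,49],
  [0,-2,49],
], roll=[0,0,0,0,0])

```text
clock: 27.67
position: [0.4339, 0.1072, -0.0003]
ee_rot: [0.999, -0.043, -0.023, 0.021]
ft_force: [-0.6, -0.5, 0.3]
grip_width: 0.999
```

>>> send_rows([
  [0,0,0],
  [0,0,0],
  [0,0,0],
  [0,0,0],
  [0,0,0],
], roll=[0,0,0,0,0], jaw=0, newtons=25)

```text
clock: 28.08
position: [0.4356, 0.108, 0.002]
ee_rot: [0.999, -0.043, -0.022, 0.019]
ft_force: [-2.2, -1.7, 6.5]
grip_width: 0.582
```

>>> send_rows([
  [0,0,0],
  [0,0,0],
  [0,0,0],
  [0,0,0],
  [0,0,0],
], roll=[0,0,0,0,0])

```text
clock: 28.5
position: [0.4357, 0.108, 0.002]
ee_rot: [0.999, -0.043, -0.022, 0.019]
ft_force: [-1.7, -1.7, 6.3]
grip_width: 0.583
```

```bash
python3 - <<'E'
from h import *
plan([])
E
```

```text
t 28.5 P [435.7 108.    2. ] yaw -4.94 toolz [-0.045 -0.036 -0.998] F [-1.7 -1.7  6.3] grip 0.583 q7 -1.9
```

>>> send_rows([
  [0,0,-8],
  [-1,1,-20],
  [-2,1,-35],
  [-3,2,-55],
  [-3,3,-75],
], roll=[0,0,0,0,0])

```text
clock: 28.92
position: [0.4348, 0.1078, 0.0773]
ee_rot: [0.999, -0.043, -0.022, 0.02]
ft_force: [1.0, 0.5, -3.1]
grip_width: 0.578
```

>>> send_rows([
  [-1,1,-20],
  [-2,2,-40],
  [-2,2,-55],
  [-2,2,-55],
  [-2,2,-55],
], roll=[0,0,0,0,0])

```text
clock: 29.33
position: [0.4359, 0.1084, 0.1317]
ee_rot: [0.999, -0.042, -0.021, 0.019]
ft_force: [-0.4, -0.0, -3.3]
grip_width: 0.578
```

```bash
python3 - <<'E'
from h import *
im,d,p=cam('scene','s15')
cv2.imwrite('pics/s15c.png',cv2.resize(im[110:230,290:400],None,fx=4,fy=4,interpolation=cv2.INTER_CUBIC))
plan([])
prof('s15b',(.436,.107),.06,.22)
E
```

```text
t 29.38 P [435.3 108.1 130.8] yaw -4.91 toolz [-0.046 -0.037 -0.998] F [-1.2 -0.2 -3.5] grip 0.583 q7 -2.01
z 0.12 11 a 5.0 89.0 b -22.0 25.0
z 0.13 100 a 2.0 91.0 b -25.0 28.0
z 0.14 36 a 1.0 90.0 b -25.0 28.0
z 0.15 26 a 3.0 89.0 b -26.0 27.0
z 0.16 27 a 12.0 90.0 b -25.0 28.0
z 0.17 171 a -4.0 92.0 b -27.0 27.0
z 0.18 77 a -8.0 91.0 b -24.0 27.0
```

View pics/s15c.png

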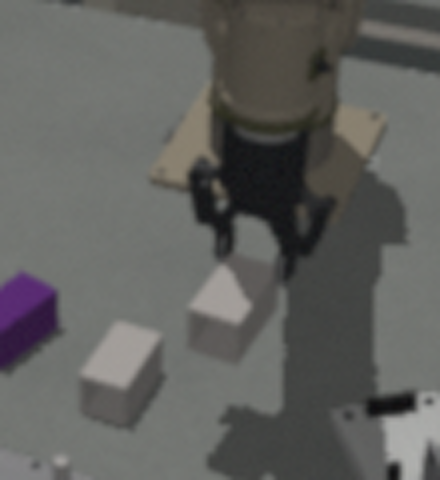

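```bash
cat >> h.py <<'E'
def pegwp(peg,L,yaw=-4.9):
    """L: (a,z) of TCP relative to peg axis along f, bench z, mm"""
    P={0:(643.7,85.7),1:(636.2,-4.1),2:(628.7,-93),3:(620.6,-182.4)}[peg]
    return [(round(P[0]+.996*a+.086*b,1),round(P[1]-.086*a+.996*b,1),z,yaw) for a,z,b in L]
E
python3 - <<'E'
from h import *
plan(pegwp(0,[(-115,60,-1),(-115,31,-1),(-99,31,-1),(-86,52,-1),(-69,68,-1),(-47,80,-1),(-24,84,-1),(1,79,-1),(24,61,-1)]))
E
```

```text
t 29.43 P [435.  108.  130.3] yaw -4.92 toolz [-0.047 -0.038 -0.998] F [-0.6  0.9 -3.3] grip 0.579 q7 -2.01
(529.1, 94.6, 60, -4.9) -> [98.  3. 66.] roll -0.0 rows 2.8 0.0
(529.1, 94.6, 31, -4.9) -> [ 1. -1. 29.] roll -0.0 rows 0.7 0.0
(545.0, 93.2, 31, -4.9) -> [16.  0. -1.] roll -0.0 rows 0.4 0.0
(558.0, 92.1, 52, -4.9) -> [ 12.   1. -22.] roll -0.0 rows 0.6 0.0
(574.9, 90.6, 68, -4.9) -> [ 16.   1. -17.] roll -0.0 rows 0.6 0.0
(596.8, 88.7, 80, -4.9) -> [ 21.   1. -13.] roll -0.0 rows 0.6 0.0
(619.7, 86.8, 84, -4.9) -> [23.  0. -5.] roll -0.0 rows 0.6 0.0
(644.6, 84.6, 79, -4.9) -> [25. -0.  4.] roll -0.0 rows 0.6 0.0
(667.5, 82.6, 61, -4.9) -> [24. -1. 17.] roll -0.0 rows 0.7 0.0
```

>>> send_rows([
  [35,1,10],
  [70,2,40],
  [98,3,66],
  [98,3,66],
  [98,3,66],
], roll=[0,0,0,0,0], newtons=20)

```text
clock: 29.85
position: [0.5282, 0.0925, 0.057]
ee_rot: [0.998, -0.043, -0.025, 0.022]
ft_force: [-0.7, -0.8, -2.6]
grip_width: 0.576
```

>>> send_rows([
  [0,0,15],
  [1,-1,29],
  [1,-1,29],
  [7,-1,28],
  [14,-1,28],
], roll=[0,0,0,0,0])

```text
clock: 30.27
position: [0.5434, 0.0937, 0.0345]
ee_rot: [0.999, -0.042, -0.021, 0.019]
ft_force: [-0.4, -0.2, -2.0]
grip_width: 0.578
```

```bash
python3 - <<'E'
from h import *
plan(pegwp(0,[(-99,31,-1),(-86,52,-1),(-69,68,-1)]))
prof('s16',(.558,.093),.01,.14)
E
```

```text
t 30.27 P [543.4  93.7  34.5] yaw -4.88 toolz [-0.044 -0.036 -0.998] F [-0.4 -0.2 -2. ] grip 0.578 q7 -1.74
(545.0, 93.2, 31, -4.9) -> [2. 0. 3.] roll 0.0 rows 0.1 0.0
(558.0, 92.1, 52, -4.9) -> [ 12.   1. -21.] roll -0.0 rows 0.6 0.0
(574.9, 90.6, 68, -4.9) -> [ 16.   1. -17.] roll -0.0 rows 0.6 0.0
z 0.01 162 a 50.0 120.0 b -35.0 35.0
z 0.02 17 a 46.0 97.0 b -22.0 23.0
z 0.03 66 a -14.0 96.0 b -26.0 26.0
z 0.04 36 a -11.0 95.0 b -25.0 26.0
z 0.05 35 a -11.0 95.0 b -24.0 27.0
z 0.06 44 a -9.0 97.0 b -25.0 27.0
z 0.07 144 a -8.0 77.0 b -25.0 32.0
z 0.08 139 a -18.0 79.0 b -24.0 26.0
```

>>> send_rows([
  [7,0,-4],
  [12,1,-11],
  [17,1,-20],
  [26,1,-29],
  [34,2,-36],
], roll=[0,0,0,0,0])

```text
clock: 30.73
position: [0.5789, 0.0899, 0.069]
ee_rot: [0.999, -0.042, -0.022, 0.019]
ft_force: [-1.4, 1.7, -3.0]
grip_width: 0.577
```

```bash
python3 - <<'E'
from h import *
plan(pegwp(0,[(-69,68,-1),(-47,80,-1)]))
prof('s17',(.558,.093),.02,.17)
cv2.imwrite('pics/s17c.png',cv2.resize(load('s17')[0][130:250,290:400],None,fx=4,fy=4,interpolation=cv2.INTER_CUBIC))
E
```

```text
t 30.73 P [578.9  89.9  69. ] yaw -4.9 toolz [-0.045 -0.036 -0.998] F [-1.4  1.7 -3. ] grip 0.577 q7 -1.72
(574.9, 90.6, 68, -4.9) -> [-4. -0.  1.] roll -0.0 rows 0.1 0.0
(596.8, 88.7, 80, -4.9) -> [ 21.   1. -13.] roll -0.0 rows 0.6 0.0
z 0.02 7 a 87.0 96.0 b -3.0 6.0
z 0.03 18 a 67.0 96.0 b -28.0 21.0
z 0.04 25 a 63.0 95.0 b -23.0 24.0
z 0.05 21 a 40.0 95.0 b -24.0 25.0
z 0.06 25 a 15.0 96.0 b -20.0 24.0
z 0.07 50 a 1.0 103.0 b -24.0 25.0
z 0.08 92 a 18.0 103.0 b -27.0 25.0
z 0.09 88 a 20.0 83.0 b -25.0 26.0
z 0.1 81 a 32.0 67.0 b -25.0 26.0
z 0.11 69 a 15.0 47.0 b -27.0 24.0
z 0.12 3 a 26.0 31.0 b -21.0 0.0
```

View pics/s17c.png

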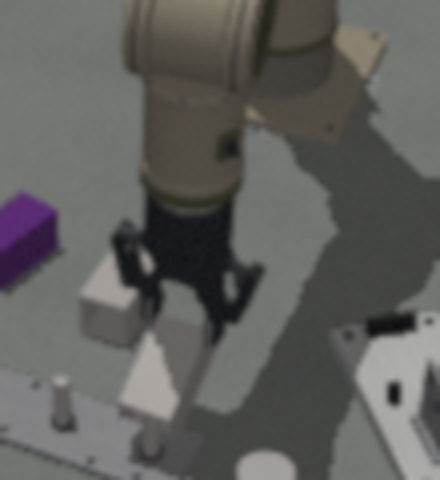

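>>> send_rows([
  [8,0,-7],
  [16,1,-13],
  [24,1,-17],
  [33,1,-19],
  [42,1,-20],
], roll=[0,0,0,0,0])

```text
clock: 31.2
position: [0.6212, 0.0857, 0.0866]
ee_rot: [0.999, -0.042, -0.022, 0.019]
ft_force: [-2.9, 0.5, -0.7]
grip_width: 0.577
```

```bash
python3 - <<'E'
from h import *
plan(pegwp(0,[(-24,84,-1),(1,82,-1),(22,72,-1)]))
prof('s18',(.6437,.0857),.01,.17)
E
```

```text
t 31.2 P [621.2  85.7  86.6] yaw -4.92 toolz [-0.045 -0.037 -0.998] F [-2.9  0.5 -0.7] grip 0.577 q7 -1.69
(619.7, 86.8, 84, -4.9) -> [-1. -1.  3.] roll -0.0 rows 0.1 0.0
(644.6, 84.6, 82, -4.9) -> [25.  0.  1.] roll -0.0 rows 0.6 0.0
(665.5, 82.8, 72, -4.9) -> [21. -0.  9.] roll -0.0 rows 0.6 0.0
z 0.01 151 a -36.0 43.0 b -34.0 35.0
z 0.02 9 a 3.0 10.0 b -5.0 8.0
z 0.03 7 a -14.0 9.0 b -3.0 20.0
z 0.05 12 a -25.0 23.0 b -3.0 23.0
z 0.06 39 a -32.0 31.0 b -27.0 23.0
z 0.07 59 a -40.0 29.0 b -26.0 24.0
z 0.08 60 a -43.0 26.0 b -27.0 24.0
z 0.09 58 a -45.0 16.0 b -26.0 25.0
z 0.1 54 a -27.0 14.0 b -24.0 25.0
z 0.11 61 a -59.0 1.0 b -26.0 24.0
z 0.12 53 a -48.0 -6.0 b -26.0 24.0
z 0.13 39 a -31.0 -11.0 b -25.0 19.0
```

>>> send_rows([
  [9,0,0],
  [18,0,1],
  [27,0,3],
  [36,0,6],
  [46,0,10],
], roll=[0,0,0,0,0])

```text
clock: 31.67
position: [0.6668, 0.0814, 0.0735]
ee_rot: [0.999, -0.042, -0.022, 0.019]
ft_force: [-1.8, -0.5, -1.5]
grip_width: 0.581
```

```bash
python3 - <<'E'
from h import *
plan(pegwp(0,[(22,72,-1),(12,45,-1)]))
prof('s19',(.6437,.0857),.01,.17)
cv2.imwrite('pics/s19c.png',cv2.resize(load('s19')[0][130:250,290:400],None,fx=4,fy=4,interpolation=cv2.INTER_CUBIC))
E
```

```text
t 31.67 P [666.8  81.4  73.5] yaw -4.91 toolz [-0.045 -0.037 -0.998] F [-1.8 -0.5 -1.5] grip 0.581 q7 -1.66
(665.5, 82.8, 72, -4.9) -> [-1. -1.  2.] roll -0.0 rows 0.1 0.0
(655.6, 83.7, 45, -4.9) -> [-9. -1. 27.] roll -0.0 rows 0.7 0.0
z 0.01 104 a -37.0 43.0 b -34.0 35.0
z 0.03 23 a -13.0 40.0 b -29.0 22.0
z 0.04 42 a -7.0 39.0 b -29.0 23.0
z 0.05 38 a -13.0 38.0 b -25.0 23.0
z 0.06 40 a -13.0 36.0 b -26.0 23.0
z 0.07 47 a -14.0 37.0 b -28.0 24.0
z 0.08 33 a -20.0 34.0 b -26.0 25.0
z 0.09 35 a 24.0 33.0 b -25.0 24.0
z 0.1 24 a 20.0 33.0 b -23.0 17.0
z 0.11 57 a -22.0 36.0 b -28.0 18.0
z 0.12 54 a -9.0 40.0 b -30.0 15.0
```

View pics/s19c.png

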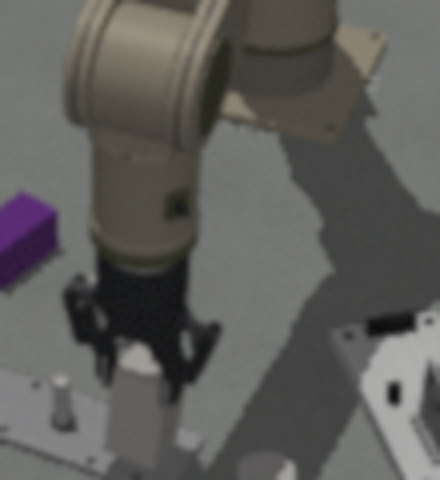

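>>> send_rows([
  [-3,0,4],
  [-6,-1,9],
  [-9,-1,14],
  [-9,-1,18],
  [-9,-1,20],
], roll=[0,0,0,0,0])

```text
clock: 32.13
position: [0.6593, 0.082, 0.0572]
ee_rot: [0.999, -0.043, -0.018, 0.019]
ft_force: [4.6, -2.8, 18.4]
grip_width: 0.577
```

```bash
python3 - <<'E'
from h import *
plan([])
prof('s20',(.6437,.0857),.01,.17)
E
```

```text
t 32.13 P [659.3  82.   57.2] yaw -4.92 toolz [-0.038 -0.037 -0.999] F [ 4.6 -2.8 18.4] grip 0.577 q7 -1.66
z 0.01 92 a -36.0 43.0 b -34.0 34.0
z 0.02 43 a -18.0 30.0 b -27.0 23.0
z 0.03 35 a -22.0 31.0 b -25.0 23.0
z 0.04 40 a -24.0 29.0 b -28.0 23.0
z 0.05 39 a -23.0 29.0 b -27.0 23.0
z 0.06 33 a -22.0 26.0 b -24.0 24.0
z 0.07 33 a -28.0 25.0 b -26.0 24.0
z 0.08 30 a 15.0 25.0 b -24.0 21.0
z 0.09 33 a 13.0 22.0 b -27.0 18.0
z 0.1 86 a -27.0 28.0 b -32.0 18.0
z 0.15 4 a 4.0 10.0 b 31.0 34.0
```

>>> send_rows([
  [0,0,0],
  [0,0,0],
  [0,0,0],
  [0,0,0],
  [0,0,0],
], roll=[0,0,0,0,0], jaw=0.8)

```text
clock: 32.6
position: [0.6558, 0.0826, 0.0537]
ee_rot: [0.999, -0.042, -0.022, 0.019]
ft_force: [-0.4, 0.4, -0.1]
grip_width: 0.8
```

>>> send_rows([
  [-1,1,-30],
  [-3,3,-70],
  [-5,4,-110],
  [-5,4,-110],
  [-5,4,-110],
], roll=[0,0,0,0,0])

```text
clock: 33.02
position: [0.6573, 0.083, 0.1668]
ee_rot: [0.999, -0.043, -0.02, 0.019]
ft_force: [0.3, -0.1, -1.5]
grip_width: 0.797
```

```bash
python3 - <<'E'
from h import *
plan([])
prof('s21',(.6437,.0857),.01,.17)
rects('s21',.09,.11,(.58,.72,.03,.14)); cam('top','t21'); rects('t21',.09,.11,(.58,.72,.03,.14))
for s in ('t21','s21'): rects(s,.045,.058,(.36,.54,-.35,.04))
E
```

```text
t 33.02 P [657.3  83.  166.8] yaw -4.92 toolz [-0.041 -0.036 -0.999] F [ 0.3 -0.1 -1.5] grip 0.797 q7 -1.68
z 0.01 102 a -38.0 44.0 b -33.0 35.0
z 0.02 36 a -20.0 33.0 b -29.0 22.0
z 0.03 36 a -10.0 33.0 b -29.0 24.0
z 0.04 36 a -22.0 32.0 b -29.0 22.0
z 0.05 32 a -8.0 34.0 b -28.0 22.0
z 0.06 40 a -16.0 32.0 b -29.0 23.0
z 0.07 35 a -19.0 33.0 b -29.0 23.0
z 0.08 40 a -17.0 32.0 b -28.0 23.0
z 0.09 79 a -24.0 33.0 b -28.0 22.0
z 0.1 112 a -21.0 31.0 b -29.0 21.0
s21 [317, 219, 19, 15, 191] [0.6482 0.0822] [0.0507 0.0569] 85.2 z 0.1008
t21 [327, 210, 17, 27, 334] [ 0.4647 -0.0115] [0.0498 0.0896] 86.6 z 0.0512
t21 [405, 219, 21, 29, 358] [ 0.4345 -0.2841] [0.0507 0.0897] 76.3 z 0.0513
t21 [364, 220, 22, 30, 351] [ 0.4283 -0.1467] [0.0502 0.0897] 71.3 z 0.051
s21 [250, 171, 24, 16, 185] [ 0.4351 -0.2846] [0.0556 0.0942] 78.1 z 0.051
s21 [281, 178, 24, 16, 196] [ 0.4303 -0.1466] [0.0558 0.0926] 68.9 z 0.0508
s21 [310, 190, 21, 19, 163] [ 0.4664 -0.0103] [0.0526 0.0945] 86.4 z 0.0512
```

```bash
python3 - <<'E'
from h import *
plan([(419,-8.5,150,-3.4),(419,-8.5,1,-3.4)]+pegwp(1,[(-115,60,-1)]))
E
```

```text
t 33.12 P [655.5  83.1 163.3] yaw -4.91 toolz [-0.047 -0.037 -0.998] F [-0.5 -0.4 -0.7] grip 0.798 q7 -1.68
(419, -8.5, 150, -3.4) -> [-227.  110.   28.] roll -0.026 rows 6.1 0.2
(419, -8.5, 1, -3.4) -> [  7.  -6. 149.] roll -0.0 rows 3.6 0.0
(521.6, 4.8, 60, -4.9) -> [ 99. -17. -64.] roll 0.026 rows 2.9 0.2
```

>>> send_rows([
  [-30,15,0],
  [-60,30,3],
  [-90,45,6],
  [-120,60,10],
  [-150,75,14],
], roll=[0,0,0,0,-0.026], jaw=1)

```text
clock: 33.53
position: [0.4972, 0.0201, 0.1576]
ee_rot: [0.999, -0.029, -0.024, 0.02]
ft_force: [0.1, 0.2, 1.7]
grip_width: 0.998
```

>>> send_rows([
  [-30,15,4],
  [-60,27,9],
  [-77,35,14],
  [-77,35,14],
  [-77,35,14],
], roll=[0,0,0,0,0])

```text
clock: 33.95
position: [0.419, -0.0101, 0.1495]
ee_rot: [0.999, -0.029, -0.023, 0.019]
ft_force: [0.4, 0.7, 0.2]
grip_width: 0.999
```

```bash
python3 - <<'E'
from h import *
plan([(419,-8.5,1,-3.4)])
cam('wrist','w22'); rects('w22',.044,.056,(.38,.58,-.1,.06),500)
E
```

```text
t 33.95 P [419.  -10.1 149.5] yaw -3.41 toolz [-0.047 -0.036 -0.998] F [0.4 0.7 0.2] grip 0.999 q7 -1.8
(419, -8.5, 1, -3.4) -> [  7.  -7. 148.] roll -0.0 rows 3.6 0.0
w22 [285, 90, 58, 100, 5431] [ 0.4658 -0.0111] [0.0503 0.0905] 86.8 z 0.0498
```

>>> send_rows([
  [2,-2,35],
  [3,-3,70],
  [4,-5,100],
  [5,-5,110],
  [5,-5,110],
], roll=[0,0,0,0,0])

```text
clock: 34.42
position: [0.4191, -0.0101, 0.0381]
ee_rot: [0.999, -0.029, -0.025, 0.021]
ft_force: [-0.0, 0.0, -0.5]
grip_width: 1.002
```

>>> send_rows([
  [1,-1,20],
  [2,-2,38],
  [2,-2,38],
  [2,-2,38],
  [2,-2,38],
], roll=[0,0,0,0,0])

```text
clock: 34.83
position: [0.4221, -0.009, 0.0036]
ee_rot: [0.999, -0.03, -0.021, 0.019]
ft_force: [0.6, 0.1, 0.1]
grip_width: 1.001
```

>>> send_rows([
  [0,0,0],
  [0,0,0],
  [0,0,0],
  [0,0,0],
  [0,0,0],
], roll=[0,0,0,0,0], jaw=0, newtons=25)

```text
clock: 35.25
position: [0.4213, -0.009, 0.003]
ee_rot: [0.999, -0.03, -0.022, 0.019]
ft_force: [-3.2, -0.9, 10.7]
grip_width: 0.578
```

>>> send_rows([
  [0,0,0],
  [0,0,0],
  [0,0,0],
  [0,0,0],
  [0,0,0],
], roll=[0,0,0,0,0])

```text
clock: 35.67
position: [0.4214, -0.009, 0.003]
ee_rot: [0.999, -0.03, -0.022, 0.019]
ft_force: [-2.7, -0.0, 11.4]
grip_width: 0.576
```

>>> send_rows([
  [0,0,-8],
  [-1,1,-20],
  [-2,1,-35],
  [-3,2,-55],
  [-3,3,-75],
], roll=[0,0,0,0,0])

```text
clock: 36.08
position: [0.4203, -0.0095, 0.0781]
ee_rot: [0.999, -0.03, -0.023, 0.019]
ft_force: [0.7, 0.0, -2.4]
grip_width: 0.578
```

```bash
python3 - <<'E'
from h import *
plan(pegwp(1,[(-115,60,-1),(-101,31,-1)]))
E
```

```text
t 36.08 P [420.3  -9.5  78.1] yaw -3.45 toolz [-0.047 -0.038 -0.998] F [ 0.7  0.  -2.4] grip 0.578 q7 -1.75
(521.6, 4.8, 60, -4.9) -> [101. -21.  13.] roll 0.025 rows 2.5 0.2
(535.5, 3.6, 31, -4.9) -> [15. -1. 28.] roll -0.0 rows 0.8 0.0
```

>>> send_rows([
  [34,-7,0],
  [68,-14,5],
  [101,-21,13],
  [101,-21,13],
  [101,-21,13],
], roll=[0,0,0.025,0.025,0.025], newtons=20)

```text
clock: 36.5
position: [0.5223, 0.005, 0.0577]
ee_rot: [0.999, -0.042, -0.024, 0.021]
ft_force: [-0.6, -0.7, -2.2]
grip_width: 0.576
```

>>> send_rows([
  [0,0,15],
  [1,-1,28],
  [1,-1,28],
  [7,-1,28],
  [14,-1,28],
], roll=[0,0,0,0,0])

```text
clock: 36.92
position: [0.5356, 0.0041, 0.0317]
ee_rot: [0.999, -0.042, -0.022, 0.019]
ft_force: [0.6, -0.5, -2.7]
grip_width: 0.577
```

```bash
python3 - <<'E'
from h import *
plan(pegwp(1,[(-99,31,-1),(-86,52,-1),(-69,68,-1)]))
prof('s23',(.6362,-.0041),.02,.12)
E
```

```text
t 36.92 P [535.6   4.1  31.7] yaw -4.86 toolz [-0.045 -0.036 -0.998] F [ 0.6 -0.5 -2.7] grip 0.577 q7 -1.57
(537.5, 3.4, 31, -4.9) -> [2. 1. 1.] roll 0.001 rows 0.1 0.0
(550.5, 2.3, 52, -4.9) -> [ 12.   1. -22.] roll -0.0 rows 0.6 0.0
(567.4, 0.8, 68, -4.9) -> [ 16.   1. -17.] roll -0.0 rows 0.6 0.0
z 0.02 12 a -47.0 9.0 b -23.0 22.0
z 0.03 69 a -59.0 12.0 b -25.0 26.0
z 0.04 29 a -56.0 10.0 b -26.0 26.0
z 0.05 27 a -58.0 10.0 b -23.0 27.0
z 0.06 35 a -55.0 10.0 b -25.0 27.0
z 0.07 115 a -60.0 -10.0 b -25.0 26.0
z 0.08 33 a -59.0 -7.0 b -21.0 27.0
```

>>> send_rows([
  [7,0,-5],
  [12,1,-13],
  [17,1,-22],
  [26,1,-31],
  [34,2,-38],
], roll=[0,0,0,0,0])

```text
clock: 37.38
position: [0.5714, 0.001, 0.0685]
ee_rot: [0.999, -0.042, -0.022, 0.019]
ft_force: [-1.9, 1.1, -3.3]
grip_width: 0.578
```

>>> send_rows([
  [8,0,-7],
  [16,1,-13],
  [24,1,-17],
  [33,1,-19],
  [42,1,-20],
], roll=[0,0,0,0,0])

```text
clock: 37.8
position: [0.6142, -0.0032, 0.0867]
ee_rot: [0.999, -0.042, -0.022, 0.019]
ft_force: [-3.7, 0.2, -1.6]
grip_width: 0.576
```

```bash
python3 - <<'E'
from h import *
plan(pegwp(1,[(-24,84,-1),(1,82,-1),(22,72,-1)]))
prof('s24',(.6362,-.0041),.02,.15)
E
```

```text
t 37.8 P [614.2  -3.2  86.7] yaw -4.85 toolz [-0.045 -0.037 -0.998] F [-3.7  0.2 -1.6] grip 0.576 q7 -1.53
(612.2, -3.0, 84, -4.9) -> [-2. -0.  3.] roll 0.001 rows 0.1 0.0
(637.1, -5.2, 82, -4.9) -> [25.  0.  1.] roll -0.0 rows 0.6 0.0
(658.0, -7.0, 72, -4.9) -> [21. -0.  9.] roll -0.0 rows 0.6 0.0
z 0.02 8 a 1.0 11.0 b -3.0 9.0
z 0.03 6 a -12.0 11.0 b -1.0 21.0
z 0.04 6 a -19.0 -2.0 b 21.0 24.0
z 0.05 8 a -19.0 10.0 b 20.0 24.0
z 0.06 32 a -31.0 31.0 b -27.0 24.0
z 0.07 62 a -43.0 32.0 b -26.0 26.0
z 0.08 60 a -50.0 22.0 b -26.0 25.0
z 0.09 58 a -55.0 16.0 b -28.0 26.0
z 0.1 54 a -54.0 9.0 b -25.0 27.0
z 0.11 56 a -58.0 3.0 b -24.0 26.0
z 0.12 50 a -47.0 -5.0 b -26.0 25.0
z 0.13 40 a -32.0 -12.0 b -23.0 19.0
```

>>> send_rows([
  [9,0,0],
  [18,0,1],
  [28,0,3],
  [39,0,6],
  [51,0,10],
], roll=[0,0,0,0,0])

```text
clock: 38.27
position: [0.6645, -0.0079, 0.0736]
ee_rot: [0.999, -0.042, -0.022, 0.019]
ft_force: [-1.9, 0.4, -1.4]
grip_width: 0.578
```

>>> send_rows([
  [-3,0,3],
  [-6,-1,8],
  [-9,-1,12],
  [-12,-1,16],
  [-13,-1,20],
], roll=[0,0,0,0,0])

```text
clock: 38.68
position: [0.6518, -0.0068, 0.0559]
ee_rot: [0.999, -0.042, -0.019, 0.019]
ft_force: [8.2, -1.7, 21.9]
grip_width: 0.578
```

```bash
python3 - <<'E'
from h import *
plan([])
prof('s25',(.6362,-.0041),.02,.15)
E
```

```text
t 38.68 P [651.8  -6.8  55.9] yaw -4.86 toolz [-0.039 -0.037 -0.999] F [ 8.2 -1.7 21.9] grip 0.578 q7 -1.5
z 0.02 37 a -24.0 29.0 b -28.0 25.0
z 0.03 40 a -25.0 29.0 b -27.0 24.0
z 0.04 39 a -26.0 26.0 b -26.0 25.0
z 0.05 37 a -28.0 26.0 b -23.0 24.0
z 0.06 34 a -25.0 23.0 b -23.0 25.0
z 0.07 32 a -20.0 22.0 b -23.0 26.0
z 0.08 23 a 12.0 22.0 b -24.0 23.0
z 0.09 26 a 11.0 20.0 b -24.0 17.0
z 0.1 66 a -31.0 19.0 b -24.0 21.0
z 0.11 3 a 11.0 17.0 b -21.0 11.0
```

Same state as before; release and rise.

>>> send_rows([
  [0,0,0],
  [0,0,0],
  [0,0,0],
  [0,0,0],
  [0,0,0],
], roll=[0,0,0,0,0], jaw=0.75)

```text
clock: 39.15
position: [0.6495, -0.0065, 0.0534]
ee_rot: [0.999, -0.042, -0.022, 0.019]
ft_force: [0.3, 0.1, -0.4]
grip_width: 0.748
```

>>> send_rows([
  [-1,1,-30],
  [-3,3,-70],
  [-5,4,-110],
  [-5,4,-110],
  [-5,4,-110],
], roll=[0,0,0,0,0])

```text
clock: 39.57
position: [0.6509, -0.0063, 0.1663]
ee_rot: [0.999, -0.042, -0.02, 0.019]
ft_force: [0.0, 0.6, -2.0]
grip_width: 0.75
```

```bash
python3 - <<'E'
from h import *
cam('scene','s26'); rects('s26',.09,.11,(.58,.72,-.06,.14))
rects('s26',.045,.058,(.36,.54,-.35,.04))
plan([(389,-273,150,-13.7)])
E
```

```text
s26 [295, 211, 19, 15, 181] [ 0.6364 -0.0073] [0.0528 0.0563] 85.3 z 0.1002
s26 [317, 219, 19, 16, 193] [0.647  0.0823] [0.051  0.0575] 84.2 z 0.1009
s26 [250, 171, 24, 17, 187] [ 0.4354 -0.2839] [0.0543 0.0948] 76.5 z 0.0509
s26 [281, 184, 9, 10, 43] [ 0.4635 -0.166 ] [0.0617 0.0282] 37.2 z 0.0507
t 39.62 P [649.8  -6.  164.2] yaw -4.85 toolz [-0.044 -0.037 -0.998] F [-0.6 -0.6 -0.8] grip 0.752 q7 -1.53
(389, -273, 150, -13.7) -> [-236.  287.   36.] roll 0.154 rows 9.0 1.2
```

>>> send_rows([
  [-25,31,0],
  [-50,62,4],
  [-75,92,8],
  [-100,122,12],
  [-120,146,16],
], roll=[0.05,0.1,0.154,0.154,0.154], jaw=1)

```text
clock: 40.03
position: [0.5141, -0.1438, 0.1572]
ee_rot: [0.992, -0.12, -0.022, 0.021]
ft_force: [0.9, 0.1, 0.9]
grip_width: 1.004
```

```bash
python3 - <<'E'
from h import *
plan([(389,-273,150,-13.7)])
E
```

```text
t 40.03 P [ 514.1 -143.8  157.2] yaw -13.79 toolz [-0.049 -0.037 -0.998] F [0.9 0.1 0.9] grip 1.004 q7 -1.52
(389, -273, 150, -13.7) -> [-90. 155.  18.] roll -0.002 rows 4.3 0.0
```

>>> send_rows([
  [-22,38,4],
  [-44,76,8],
  [-66,114,12],
  [-90,154,18],
  [-90,154,18],
], roll=[0,0,0,0,0])

```text
clock: 40.45
position: [0.3874, -0.2745, 0.1498]
ee_rot: [0.992, -0.122, -0.022, 0.021]
ft_force: [-1.2, -1.3, -0.2]
grip_width: 0.998
```

>>> send_rows([
  [0,0,0],
  [0,0,0],
  [0,0,0],
  [0,0,0],
  [0,0,0],
], roll=[0,0,0,0,0])

```text
clock: 40.87
position: [0.3936, -0.2699, 0.151]
ee_rot: [0.993, -0.118, -0.021, 0.021]
ft_force: [1.1, -0.0, 0.1]
grip_width: 1.002
```

```bash
python3 - <<'E'
from h import *
cam('wrist','w27'); rects('w27',.044,.056,(.36,.58,-.36,-.2),500)
plan([(390,-273,1,-13.7)])
E
```

```text
w27 [292, 94, 56, 99, 5275] [ 0.4356 -0.2842] [0.0502 0.0906] 76.5 z 0.0498
t 40.92 P [ 393.4 -270.1  151.1] yaw -13.59 toolz [-0.046 -0.038 -0.998] F [-0.1 -0.6 -0.1] grip 0.999 q7 -1.32
(390, -273, 1, -13.7) -> [  3.  -3. 150.] roll 0.002 rows 3.6 0.0
```

>>> send_rows([
  [1,-1,35],
  [2,-2,70],
  [3,-3,100],
  [3,-3,110],
  [3,-3,110],
], roll=[0,0,0,0,0])

```text
clock: 41.33
position: [0.3899, -0.272, 0.0394]
ee_rot: [0.992, -0.118, -0.023, 0.021]
ft_force: [-0.1, -0.0, 0.4]
grip_width: 0.999
```

>>> send_rows([
  [1,0,20],
  [1,0,39],
  [1,0,39],
  [1,0,39],
  [1,0,39],
], roll=[0,0,0,0,0])

```text
clock: 41.75
position: [0.3918, -0.2749, 0.004]
ee_rot: [0.993, -0.119, -0.02, 0.021]
ft_force: [0.5, 0.2, 0.1]
grip_width: 0.997
```

>>> send_rows([
  [0,0,0],
  [0,0,0],
  [0,0,0],
  [0,0,0],
  [0,0,0],
], roll=[0,0,0,0,0], jaw=0, newtons=25)

```text
clock: 42.17
position: [0.3912, -0.2745, 0.0033]
ee_rot: [0.992, -0.119, -0.02, 0.021]
ft_force: [-2.9, 2.5, 12.4]
grip_width: 0.581
```

>>> send_rows([
  [0,0,0],
  [0,0,0],
  [0,0,0],
  [0,0,0],
  [0,0,0],
], roll=[0,0,0,0,0])

```text
clock: 42.58
position: [0.3912, -0.2745, 0.0032]
ee_rot: [0.992, -0.119, -0.02, 0.021]
ft_force: [-3.2, 2.5, 11.9]
grip_width: 0.578
```

>>> send_rows([
  [0,0,-8],
  [-1,1,-20],
  [-2,1,-35],
  [-3,2,-60],
  [-5,4,-100],
], roll=[0,0,0,0,0])

```text
clock: 43.0
position: [0.3871, -0.2723, 0.1016]
ee_rot: [0.992, -0.119, -0.023, 0.021]
ft_force: [2.1, 1.2, -1.7]
grip_width: 0.582
```

```bash
python3 - <<'E'
from h import *
plan(pegwp(2,[(-115,90,-1),(-115,60,-1),(-101,31,-1)]))
E
```

```text
t 43.0 P [ 387.1 -272.3  101.6] yaw -13.69 toolz [-0.051 -0.036 -0.998] F [ 2.1  1.2 -1.7] grip 0.582 q7 -1.25
(514.1, -84.1, 90, -4.9) -> [  79. -213.   -2.] roll -0.153 rows 5.5 1.2
(514.1, -84.1, 60, -4.9) -> [ 1. -1. 30.] roll -0.0 rows 0.7 0.0
(528.0, -85.3, 31, -4.9) -> [15. -1. 28.] roll -0.0 rows 0.8 0.0
```

>>> send_rows([
  [13,-36,0],
  [26,-72,0],
  [40,-108,0],
  [53,-144,0],
  [66,-178,0],
], roll=[0,0,-0.05,-0.1,-0.153], newtons=20)

```text
clock: 43.42
position: [0.4959, -0.1139, 0.0921]
ee_rot: [0.999, -0.041, -0.022, 0.019]
ft_force: [0.6, -0.8, -2.2]
grip_width: 0.575
```

```bash
python3 - <<'E'
from h import *
plan(pegwp(2,[(-115,60,-1),(-101,31,-1)]))
E
```

```text
t 43.42 P [ 495.9 -113.9   92.1] yaw -4.76 toolz [-0.046 -0.036 -0.998] F [ 0.6 -0.8 -2.2] grip 0.575 q7 -1.4
(514.1, -84.1, 60, -4.9) -> [ 17. -32.  30.] roll 0.003 rows 1.1 0.0
(528.0, -85.3, 31, -4.9) -> [15. -1. 28.] roll -0.0 rows 0.8 0.0
```

>>> send_rows([
  [8,-15,10],
  [17,-31,25],
  [17,-31,30],
  [17,-31,30],
  [17,-31,30],
], roll=[0.003,0.003,0.003,0.003,0.003])

```text
clock: 43.83
position: [0.5127, -0.0887, 0.0601]
ee_rot: [0.999, -0.044, -0.023, 0.02]
ft_force: [0.1, -0.4, -1.8]
grip_width: 0.577
```

>>> send_rows([
  [0,0,15],
  [1,-1,28],
  [1,-1,28],
  [7,-1,28],
  [14,-1,28],
], roll=[0,0,0,0,0])

```text
clock: 44.25
position: [0.5269, -0.0897, 0.0325]
ee_rot: [0.999, -0.044, -0.021, 0.019]
ft_force: [0.7, -0.7, -2.2]
grip_width: 0.577
```

```bash
python3 - <<'E'
from h import *
plan(pegwp(2,[(-99,31,-1),(-86,52,-1),(-69,68,-1)]))
prof('s28',(.6287,-.093),.02,.12)
E
```

```text
t 44.25 P [526.9 -89.7  32.5] yaw -5.14 toolz [-0.044 -0.037 -0.998] F [ 0.7 -0.7 -2.2] grip 0.577 q7 -1.38
(530.0, -85.5, 31, -4.9) -> [ 3. -4.  1.] roll -0.004 rows 0.1 0.0
(543.0, -86.6, 52, -4.9) -> [ 12.   1. -22.] roll -0.0 rows 0.6 0.0
(559.9, -88.1, 68, -4.9) -> [ 16.   1. -17.] roll -0.0 rows 0.6 0.0
z 0.02 20 a -58.0 12.0 b -28.0 20.0
z 0.03 59 a -59.0 12.0 b -32.0 22.0
z 0.04 33 a -60.0 9.0 b -29.0 22.0
z 0.05 27 a -54.0 11.0 b -30.0 22.0
z 0.06 34 a -57.0 10.0 b -27.0 22.0
z 0.07 123 a -60.0 -1.0 b -32.0 22.0
z 0.08 17 a -59.0 -9.0 b -22.0 12.0
```

>>> send_rows([
  [0,-4,0],
  [8,-4,-5],
  [15,-3,-16],
  [26,-3,-30],
  [35,-2,-37],
], roll=[0,0,0,0,0])

```text
clock: 44.72
position: [0.5638, -0.0883, 0.0684]
ee_rot: [0.999, -0.044, -0.022, 0.019]
ft_force: [-3.0, 1.6, -0.4]
grip_width: 0.575
```

>>> send_rows([
  [8,0,-7],
  [16,1,-13],
  [24,1,-17],
  [33,1,-19],
  [42,1,-20],
], roll=[0,0,0,0,0])

```text
clock: 45.13
position: [0.606, -0.0925, 0.0857]
ee_rot: [0.999, -0.044, -0.022, 0.019]
ft_force: [-2.2, 0.3, -1.0]
grip_width: 0.578
```

```bash
python3 - <<'E'
from h import *
plan(pegwp(2,[(-24,84,-1),(1,82,-1),(22,72,-1)]))
prof('s29',(.6287,-.093),.02,.15)
E
```

```text
t 45.13 P [606.  -92.5  85.7] yaw -5.07 toolz [-0.046 -0.037 -0.998] F [-2.2  0.3 -1. ] grip 0.578 q7 -1.37
(604.7, -91.9, 84, -4.9) -> [-1. -1.  2.] roll -0.003 rows 0.1 0.0
(629.6, -94.1, 82, -4.9) -> [25.  0.  1.] roll -0.0 rows 0.6 0.0
(650.5, -95.9, 72, -4.9) -> [21. -0.  9.] roll -0.0 rows 0.6 0.0
z 0.02 7 a 2.0 10.0 b -2.0 9.0
z 0.04 9 a -17.0 7.0 b 21.0 24.0
z 0.05 14 a -35.0 23.0 b 20.0 23.0
z 0.06 46 a -30.0 34.0 b -26.0 25.0
z 0.07 61 a -38.0 31.0 b -26.0 26.0
z 0.08 61 a -49.0 22.0 b -26.0 26.0
z 0.09 61 a -56.0 15.0 b -27.0 25.0
z 0.1 50 a -59.0 5.0 b -25.0 27.0
z 0.11 50 a -56.0 2.0 b -25.0 26.0
z 0.12 48 a -43.0 -4.0 b -24.0 23.0
z 0.13 22 a -31.0 -13.0 b -22.0 17.0
```

>>> send_rows([
  [9,0,0],
  [18,0,1],
  [28,0,3],
  [39,0,6],
  [51,0,9],
], roll=[0,0,0,0,0])

```text
clock: 45.6
position: [0.656, -0.0974, 0.074]
ee_rot: [0.999, -0.044, -0.022, 0.019]
ft_force: [-2.3, 0.8, -1.7]
grip_width: 0.582
```

>>> send_rows([
  [-3,0,3],
  [-6,-1,8],
  [-9,-1,12],
  [-12,-1,16],
  [-13,-1,20],
], roll=[0,0,0,0,0])

```text
clock: 46.02
position: [0.6453, -0.0968, 0.0577]
ee_rot: [0.999, -0.044, -0.017, 0.02]
ft_force: [8.4, -3.5, 26.6]
grip_width: 0.578
```

```bash
python3 - <<'E'
from h import *
plan([])
prof('s30',(.6287,-.093),.02,.15)
E
```

```text
t 46.02 P [645.3 -96.8  57.7] yaw -5.08 toolz [-0.037 -0.038 -0.999] F [ 8.4 -3.5 26.6] grip 0.578 q7 -1.35
z 0.02 36 a -20.0 30.0 b -24.0 25.0
z 0.03 38 a -22.0 30.0 b -26.0 25.0
z 0.04 38 a -22.0 29.0 b -24.0 27.0
z 0.05 37 a -26.0 26.0 b -26.0 25.0
z 0.06 40 a -23.0 26.0 b -25.0 25.0
z 0.07 36 a -32.0 23.0 b -24.0 25.0
z 0.08 23 a -21.0 23.0 b -25.0 24.0
z 0.09 24 a 16.0 23.0 b -25.0 14.0
z 0.1 61 a -21.0 21.0 b -28.0 16.0
```

>>> send_rows([
  [0,0,0],
  [0,0,0],
  [0,0,0],
  [0,0,0],
  [0,0,0],
], roll=[0,0,0,0,0], jaw=0.75)

```text
clock: 46.48
position: [0.6417, -0.0962, 0.054]
ee_rot: [0.999, -0.044, -0.022, 0.019]
ft_force: [-0.4, -0.1, 0.9]
grip_width: 0.748
```

>>> send_rows([
  [-1,1,-30],
  [-3,3,-70],
  [-5,4,-110],
  [-7,5,-150],
  [-8,6,-170],
], roll=[0,0,0,0,0])

```text
clock: 46.9
position: [0.6424, -0.0958, 0.2297]
ee_rot: [0.999, -0.044, -0.019, 0.02]
ft_force: [0.4, -0.6, 0.5]
grip_width: 0.75
```

```bash
python3 - <<'E'
from h import *
cam('scene','s31'); rects('s31',.09,.11,(.58,.72,-.15,.14))
clampcheck('s31b')
plan([(548,336,215,34.8)])
E
```

```text
s31 [273, 204, 19, 15, 174] [ 0.6313 -0.0962] [0.055  0.0566] 87.3 z 0.1002
s31 [295, 211, 19, 15, 179] [ 0.6378 -0.0071] [0.0523 0.0569] 86.1 z 0.1007
s31 [317, 219, 19, 16, 189] [0.6486 0.0818] [0.0528 0.0548] 86.3 z 0.1008
0.08 246 a -0.037 0.022 0.119 b -0.017 0.026
0.1 22 a -0.031 -0.016 0.026 b -0.012 0.011
0.12 23 a -0.03 -0.018 -0.011 b -0.004 0.012
0.14 27 a -0.041 -0.019 -0.002 b -0.005 0.012
0.16 33 a -0.041 -0.022 -0.005 b -0.003 0.01
t 47.0 P [643.  -96.  229.1] yaw -5.11 toolz [-0.039 -0.037 -0.999] F [-0.1  0.  -0.4] grip 0.746 q7 -1.39
(548, 336, 215, 34.8) -> [-132. -422.    2.] roll -0.696 rows 10.6 5.6
```

>>> send_rows([
  [-11,-38,0],
  [-22,-76,0],
  [-33,-114,0],
  [-45,-152,0],
  [-56,-190,0],
], roll=[-0.1,-0.2,-0.3,-0.4,-0.5], jaw=0)

```text
clock: 47.42
position: [0.6009, 0.1006, 0.2182]
ee_rot: [0.978, 0.207, -0.027, 0.013]
ft_force: [0.2, 0.0, 0.0]
grip_width: 0.033
```

```bash
python3 - <<'E'
from h import *
plan([(564,349,220,34.8),(564,349,99,34.8)])
E
```

```text
t 47.42 P [600.9 100.6 218.2] yaw 23.87 toolz [-0.047 -0.037 -0.998] F [0.2 0.  0. ] grip 0.033 q7 -1.26
(564, 349, 220, 34.8) -> [  67. -242.   -9.] roll -0.191 rows 6.0 1.5
(564, 349, 99, 34.8) -> [  7.  -0. 121.] roll -0.0 rows 2.9 0.0
```

>>> send_rows([
  [11,-40,-1],
  [22,-80,-3],
  [33,-120,-5],
  [44,-160,-6],
  [54,-197,-8],
], roll=[-0.06,-0.12,-0.191,-0.191,-0.191])

```text
clock: 47.83
position: [0.5715, 0.3036, 0.2197]
ee_rot: [0.954, 0.298, -0.028, 0.011]
ft_force: [0.9, -0.8, 0.1]
grip_width: 0.002
```

```bash
python3 - <<'E'
from h import *
plan([(564,349,220,34.8),(564,349,99,34.8),(498,303,88,34.8),(481,291,80,34.8)])
E
```

```text
t 47.83 P [571.5 303.6 219.7] yaw 34.63 toolz [-0.047 -0.037 -0.998] F [ 0.9 -0.8  0.1] grip 0.002 q7 -1.39
(564, 349, 220, 34.8) -> [ 20. -42.  -2.] roll -0.003 rows 1.1 0.0
(564, 349, 99, 34.8) -> [  7.  -0. 121.] roll -0.0 rows 2.9 0.0
(498, 303, 88, 34.8) -> [-80.   0.  16.] roll -0.0 rows 1.9 0.0
(481, 291, 80, 34.8) -> [-20.   0.   9.] roll -0.0 rows 0.5 0.0
```

>>> send_rows([
  [10,-20,0],
  [20,-40,0],
  [20,-40,0],
  [20,-40,0],
  [20,-40,0],
], roll=[0,0,0,0,0])

```text
clock: 48.25
position: [0.5668, 0.3443, 0.2188]
ee_rot: [0.955, 0.296, -0.028, 0.011]
ft_force: [0.5, -0.2, 0.5]
grip_width: -0.003
```

```bash
python3 - <<'E'
from h import *
plan([(564,349,99,34.8),(498,303,88,34.8),(481,291,80,34.8)])
E
```

```text
t 48.25 P [566.8 344.3 218.8] yaw 34.49 toolz [-0.046 -0.038 -0.998] F [ 0.5 -0.2  0.5] grip -0.003 q7 -1.45
(564, 349, 99, 34.8) -> [  8.  -6. 120.] roll -0.005 rows 2.9 0.0
(498, 303, 88, 34.8) -> [-80.   0.  16.] roll -0.0 rows 1.9 0.0
(481, 291, 80, 34.8) -> [-20.   0.   9.] roll -0.0 rows 0.5 0.0
```

>>> send_rows([
  [2,-2,35],
  [4,-4,70],
  [7,-6,105],
  [8,-6,120],
  [8,-6,120],
], roll=[0,0,0,0,0])

```text
clock: 48.67
position: [0.5625, 0.3476, 0.0949]
ee_rot: [0.955, 0.296, -0.031, 0.012]
ft_force: [-0.3, 0.5, -1.0]
grip_width: -0.004
```

>>> send_rows([
  [-12,0,0],
  [-24,0,1],
  [-36,0,3],
  [-48,0,5],
  [-58,0,8],
], roll=[0,0,0,0,0])

```text
clock: 49.08
position: [0.5215, 0.3189, 0.0986]
ee_rot: [0.955, 0.296, -0.021, 0.009]
ft_force: [16.2, 9.4, -1.5]
grip_width: -0.001
```

```bash
python3 - <<'E'
from h import *
clampcheck('s32'); plan([(498,303,88,34.8),(473,286,80,34.8)])
E
```

```text
0.08 134 a -0.04 -0.004 0.036 b -0.018 0.025
0.1 67 a -0.042 0.038 0.109 b -0.012 0.017
0.12 86 a -0.056 0.093 0.113 b -0.011 0.011
0.14 37 a -0.04 -0.022 -0.015 b -0.012 0.017
0.16 36 a -0.028 -0.017 -0.014 b -0.027 0.027
0.18 100 a -0.039 -0.018 -0.009 b -0.04 0.047
0.2 96 a -0.029 -0.015 -0.006 b -0.05 0.05
t 49.13 P [519.5 317.5  98. ] yaw 34.43 toolz [-0.037 -0.031 -0.999] F [ 7.6  4.1 -0.9] grip -0.002 q7 -1.45
(498, 303, 88, 34.8) -> [-25.  -0.  11.] roll -0.006 rows 0.7 0.1
(473, 286, 80, 34.8) -> [-30.  -0.   9.] roll -0.0 rows 0.7 0.0
```

>>> send_rows([
  [-8,0,2],
  [-16,0,4],
  [-24,0,7],
  [-34,0,10],
  [-44,0,12],
], roll=[0,0,0,0,0])

```text
clock: 49.55
position: [0.4808, 0.2911, 0.0871]
ee_rot: [0.955, 0.296, -0.026, 0.01]
ft_force: [-0.6, 0.1, 0.0]
grip_width: 0.003
```

>>> send_rows([
  [-5,0,0],
  [-8,0,0],
  [-8,0,0],
  [-8,0,0],
  [-8,0,0],
], roll=[0,0,0,0,0])

```text
clock: 49.97
position: [0.4735, 0.2877, 0.0862]
ee_rot: [0.955, 0.297, -0.027, 0.011]
ft_force: [0.4, -0.2, -0.9]
grip_width: -0.002
```

```bash
python3 - <<'E'
from h import *
clampcheck('s33'); plan([])
E
```

```text
0.08 175 a -0.1 -0.02 0.026 b -0.017 0.019
0.1 33 a -0.093 0.007 0.024 b -0.012 0.013
0.12 51 a -0.087 0.005 0.017 b -0.013 0.016
0.14 58 a -0.088 -0.035 0.02 b -0.011 0.018
0.16 110 a -0.095 -0.072 0.019 b -0.035 0.046
0.18 120 a -0.087 -0.068 0.017 b -0.049 0.048
0.2 114 a -0.091 -0.07 -0.059 b -0.05 0.049
t 50.02 P [473.4 287.7  86. ] yaw 34.54 toolz [-0.045 -0.037 -0.998] F [-0.2 -0.2  0.3] grip -0.0 q7 -1.47
```

>>> send_rows([
  [-4,0,-30],
  [-8,0,-70],
  [-10,0,-110],
  [-12,0,-150],
  [-12,0,-150],
], roll=[0,0,0,0,0])

```text
clock: 50.43
position: [0.473, 0.2878, 0.2443]
ee_rot: [0.955, 0.297, -0.022, 0.009]
ft_force: [0.5, 0.1, 0.6]
grip_width: -0.004
```

```bash
python3 - <<'E'
from h import *
clampcheck('s34'); rects('s34',.09,.11,(.58,.72,-.15,.14)); plan([])
cv2.imwrite('pics/s34c.png',cv2.resize(load('s34')[0][140:300,200:480],None,fx=2.8,fy=2.8,interpolation=cv2.INTER_CUBIC))
E
```

```text
0.08 176 a -0.104 -0.022 0.026 b -0.017 0.019
0.1 30 a -0.094 0.009 0.013 b -0.011 0.013
0.12 29 a -0.001 0.012 0.019 b -0.01 0.012
0.14 27 a -0.0 0.012 0.017 b -0.007 0.01
0.16 27 a -0.004 0.014 0.017 b -0.007 0.008
0.18 37 a -0.007 0.008 0.017 b -0.008 0.011
s34 [273, 204, 19, 15, 175] [ 0.6329 -0.0963] [0.0527 0.0562] 86.2 z 0.1011
s34 [295, 211, 19, 15, 179] [ 0.6361 -0.0069] [0.0524 0.0601] 86.8 z 0.1005
s34 [317, 219, 19, 15, 192] [0.6486 0.0807] [0.0535 0.0538] 85.6 z 0.1007
t 50.48 P [472.1 287.4 240.6] yaw 34.53 toolz [-0.04  -0.032 -0.999] F [-1.  -0.2 -0.4] grip 0.001 q7 -1.52
```

View pics/s34c.png

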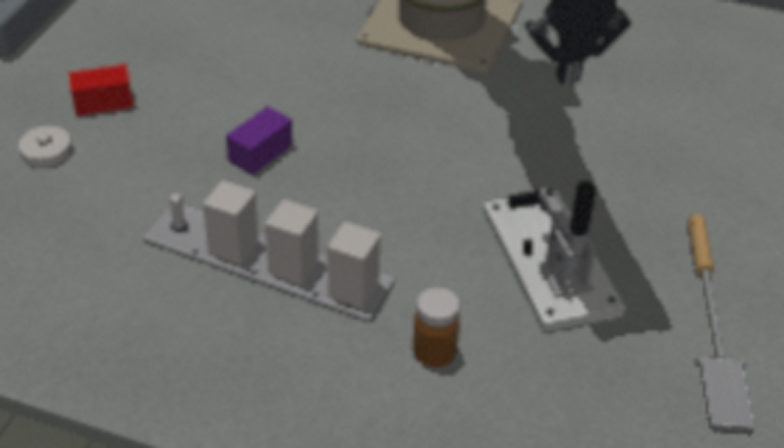

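The last picture shows three crucibles standing upright on the rack (about (230,225), (292,243) and (353,265)), with the peg at (178,212) free. The clamp handle is upright at (582,208), and the jar, fork, lid and the purple and red look-alikes are in place. I'm handing in.

```bash
python3 -c "
from workcell import manip
print(manip.hand_in())"
```

```text
the job is handed in; nothing more can be done
None
```

I opened the clamp over centre, then took the crucible out. All three washed crucibles in view (the clamped one and the two loose white ones) now stand mouth down on pegs 0, 1 and 2, and I flipped the empty clamp shut again. I handed in at about 50 s of the 210 s; the hand-in reports no verdict.

**Last checks before handing in**
- **Crucibles:** all three tops are level, about 100 mm above the bench. Their centres measured within about 7 mm of the peg axes, against the 25 mm allowed.
- **Clamp:** the handle stands upright and the arm lies flat over the nest, with the same depth profile as at the start. This is an image reading; I had no direct reading of the joint angle.
- **Bystanders:** the jar, fork, lid and the purple and red look-alikes look in place in the last picture. I did not measure their positions again.
- **Gripper:** it is clear of everything.

**What went wrong or disagreed on the way**
- **Clamp opening:** the first two attempts slipped off the handle, and the third held.
- **First turning attempt:** pressing the clamped crucible on peg 3 did not turn it. The force reached about 57 N at the wrist, so I set it on the bench and regripped it at its closed end. I do not know whether the gripper's body touched it during that press.
- **Gripper length:** the shut fingertips sit about 30 mm above the reported tool point, which explains several missed grips.
- **Tool tilt:** a roll against the last joint's limit left the tool tilted about 3.4°, which I corrected for in every later move.
- **Moved crucible:** one loose crucible shifted about 30 mm while I was releasing the clamped one nearby. That was probably the announced knock, but I cannot rule out a touch by a finger. I measured it again before gripping it.
- **Budget:** I viewed 17 pictures, three over the budget of 14.

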